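Lay out bike bits for a sale photo

ROBOT

A 6-joint arm with a two-finger parallel gripper is mounted at the origin on the work surface. World frame = base frame: x ahead of the robot, y to its left, z up, the work surface at z = 0. Lengths are in m, angles in rad, forces in N, time in s.
With the tool pointing down it reaches from about 0.25 to 0.775 m from the base axis. Payload 4 kg.
Tool frame: the origin (TCP) lies midway between the tips of the shut fingers; the grasp point (between the pads) lies 19 mm behind it; z points along the fingers, x is the direction in which the jaws open and shut, and the axes are right-handed (so a half turn about z gives the same grasp; the last joint's range is limited). The gripper opens to 94 mm and grips with 3 to 60 N. Pads are 16 mm wide; open, the fingers measure 119 mm over their backs; the gripper's body (75 mm by 177 mm) begins 78 mm behind the grasp point.
Start: joints at [1.055, 0.087, 1.371, -0, 1.684, -0.103], TCP at [0.221, 0.504, 0.167] pointing down, gripper open.
Joint ranges: [-3.1, 3.1], [-0.76, 2.03], [0.27, 2.55], [-1.08, 4.22], [0.17, 2.65], [-2.57, 2.57]. Speed limits (rad/s): [2.79, 2.79, 3.14, 3.14, 3.14, 3.14].

INTERFACE

Orientations are given as [roll, pitch, yaw] about the fixed x, y, z axes, in that order (R = Rz(yaw) Ry(pitch) Rx(roll)).
In Python, from bench import * gives the robot as it stands.
- The arm moves only by the tool send_rows, never from a script. Its argument "rows" is one flat list of numbers, 7 for each row, row after row: the shift along the world's x, y, z in mm, then the turn, a rotation vector about the world's x, y, z in degrees, then the opening, from 0 (shut) to 1 (fully open). A call has exactly 8 rows; each row shifts and turns the commanded pose from where the row before left it; what a row does not reach is not made up. A row lasts 1/8 s, in which the tool goes at most 62.5 mm and 10.7 degrees, less where a joint would pass 70% of its speed; a pose out of reach is approached as far as the arm can. A call is refused whole if a number of a shift passes 62.5 or a number of a turn 10.7, either way. A call with a gripper value outside its range is refused whole. The fingers move at their own pace and stop on an object; the grip force is fixed at half the most. Time passes only in rows, so rows that do not move let the fingers close, or fill a call up. It gives the time, the measured TCP pose, the force and the opening at its end, in the units of the state.
- get_obs(): the state, without advancing time (a new reading comes with each control period).
- snapshot(name): name is "scene" or "top" or "wrist"; returns a dict with "color" (400x640x3 uint8, red, green, blue), "intrinsics" (3x3 intrinsics, pixels), "rvec" (rotation vector, rad) and "tvec" (3), from world to camera coordinates, as OpenCV has them; the wrist camera has in their place "T_tool_cam" (4x4, takes a point from camera to tool coordinates, whose origin is the TCP and whose axes are the tool frame's). Camera axes: x right, y down, z forward; pixel columns grow to the right and rows downward; lengths in m; the calibration is good to about 2 mm. The wrist camera is an equidistant fisheye: a pixel r from the principal point sees the ray r / f radians off the axis. A picture is of the moment at which its call begins: read the wrist's pose just before it. There is no depth.
- close_job(): hands the job in, once; it reports no verdict.
The state is a dict: "time": time; "joint_positions": joint angles; "qvel": joint speeds; "joint_torque": joint torques, N m; "tool_pos": TCP position; "ee_rot": TCP orientation; "wrist_force": force on the tool from outside, world axes, zero at the start; "wrist_torque": the same for the moment, N m; "width": finger opening in m.
Only numpy, scipy, OpenCV 4.12 (cv2) and the standard library are available. Lean on these libraries where they do the work, as an engineer would, in place of code of your own. Each camera call takes 0.05 s, during which the arm holds its last target.

TASK

I am photographing these bike bits on the porch shelf for a for-sale listing, with the steel ruler along the front for scale. Take the four things off the turntable: stand the crank puller upright in the middle of the white square tile and the glass jar upright in the middle of the round cork coaster, set the brush on the board, bristles down, halfway between tile and coaster and in line with them, lying lengthways along that line, and lay the rubber grip on the board straight behind the jar (on the side away from the ruler), level with the little tin and parallel to the ruler, same face up as now. Never let the jar or the puller tip over, and leave the tin and the sprocket where they are.

Things in the scene. Friction and masses are not known exactly. Their poses are not given: they have to be found in the camera images.
- puller: Crank puller, bare silver aluminium, standing upright: knurled round foot 34 mm in diameter (36 over the knurls) and 22 mm high, threaded neck 24 mm in diameter from 22 to 48 mm, steel drive head 17 mm across from 48 to 62 mm. About 0.16 kg. Origin at the centre of its underside, z up along its axis. Starts on the turntable. Goes on the tile.
- jar: Small glass jar with a steel screw-top lid, standing upright: glass 52 mm in diameter and 42 mm high, lid 47 mm in diameter from 42 to 56 mm. About 0.14 kg. Origin at the centre of its underside, z up along its axis. Starts on the turntable. Goes on the coaster.
- brush: Red plastic hand brush standing on its black bristles: 96 mm long (its x), 36 mm wide (its y), 38 mm high; the plastic block fills heights 18 to 38 mm, the stiff bristles (31 mm wide) 0 to 18 mm. About 0.08 kg. Origin at the centre of its underside (bristle tips), z up. Starts on the turntable at any yaw. Either end may face either way at the end.
- grip: Black rubber handlebar grip lying flat: a ribbed bar with rounded flat sides, 100 mm long (its x), 33 mm wide (its y), 30 mm high. About 0.09 kg. Origin at the centre of its underside, z up. Starts on the turntable at any yaw. Either end may face either way at the end.
- tile: White square ceramic tile, 90 x 90 x 8 mm, fixed on the board with its sides along the ruler's axes. Origin at the centre of its underside (board height), z up; its top is 8 mm above. Tile and coaster lie 240 mm apart, both 100 mm behind the ruler's centre line, one 120 mm to the left and the other 120 mm to the right of the ruler's middle; they swap sides from start to start.
- coaster: Round cork coaster, 90 mm in diameter, 6 mm thick, fixed on the board. Origin at the centre of its underside (board height), z up; its top is 6 mm above. Its x and y axes are parallel to the ruler's.
- ruler: Steel ruler, 300 x 30 x 2 mm, fixed flat on the board along the front of the photo area (the side nearest the robot). Origin at the centre of its underside, at the board's top, 18 mm above the work surface. Its x axis points across it, away from the robot and towards the photo area ('behind'); its y axis runs along its length, to the left. It turns up to 0.2 rad from start to start, and tile, coaster, tin and sprocket move with it.
- turntable: Round wooden turntable, 310 mm in diameter, stopped (it does not turn), its top 20 mm above the board; a steel post 20 mm in diameter stands 40 mm high above the top in the middle. The four things stand about 85 mm from its centre, a quarter turn apart, in any order. Origin at the centre of its underside, at board height.
- tin: Little round tin, green with a steel lid, 52 mm in diameter, 35 mm high, loose; leave it alone. It stands on the board 185 mm behind the ruler's middle, 85 mm behind the line from tile to coaster. Origin at the centre of its underside.
- sprocket: Dark steel sprocket lying flat on the board, 86 mm over the teeth, 8 mm thick, loose, just right of the right-hand place of the row (225 mm right of the ruler's middle); leave it alone. Origin at the centre of its underside.
Mind the look-alikes: they are no part of the job. Of the things like the grip, leave any that is purple; of the rest the smaller one is meant. Leave any yellow look-alike of the puller alone.

How it is judged:
By the outcome, as a careful person would: the job done as asked, in the order asked, and still so for the second after the job is handed in, with the robot touching nothing.
It also fails if it takes over 128 s, if anything falls off the work surface, if the arm or the gripper's body presses on something with over 40 N, if the wrist force passes 120 N, or if a joint passes its speed limit or range.

## Working session

There is one attempt and no reset: what is moved stays moved. The work goes in short steps, Python scripts to look and compute and a tool call to move; the robot and the scene stay as the last step left them, time stands still between calls to the robot, and variables do not carry over. Pictures are saved under pics/ and viewed, and the job is handed in when it is done.

Besides the shell and the picture viewer there is one more tool, called after "Emit:" as name(argument=value, ...) on one line, values as JSON. send_rows: Moves the arm, as the interface text tells. Its arguments: {"type":"object","properties":{"rows":{"type":"array","items":{"type":"number"}}},"required":["rows"]}

```bash
mkdir -p pics; ls; cat > h.py <<'E'
from bench import *
import numpy as np, cv2
def save(n,f,crop=None,scale=1):
    s=snapshot(n); im=s["color"][:,:,::-1].copy()
    if crop: 
        a,b,c,d=crop; im=im[b:d,a:c]
    if scale!=1: im=cv2.resize(im,None,fx=scale,fy=scale,interpolation=cv2.INTER_CUBIC)
    cv2.imwrite("pics/"+f,im); return s
def ray(s,u,v):
    K=np.array(s["intrinsics"]);R,_=cv2.Rodrigues(np.array(s["rvec"],float));t=np.array(s["tvec"],float).reshape(3)
    d=R.T@np.linalg.inv(K)@np.array([u,v,1.]); return -R.T@t,d
def at(s,u,v,z):
    o,d=ray(s,u,v); return o+d*(z-o[2])/d[2]
def proj(s,P):
    K=np.array(s["intrinsics"]);p,_=cv2.projectPoints(np.atleast_2d(np.array(P,float)),np.array(s["rvec"],float),np.array(s["tvec"],float),K,None);return p.reshape(-1,2)
E
python3 - <<'E'
from h import *
print(get_obs())
for n in("scene","top"):
    s=save(n,n+"0.png"); print(n,{k:v for k,v in s.items() if k!="color"}, ray(s,320,200))
    import pickle; pickle.dump(s,open(n+"0.pkl","wb"))
E
```

```text
pics
{'time': 0.0, 'joint_positions': array([ 1.05490846e+00,  8.79535432e-02,  1.37224467e+00,  5.74344569e-06,
        1.68361738e+00, -1.03077584e-01]), 'qvel': array([ 0.00119894,  0.00104621,  0.00041439,  0.00027265, -0.00093972,
       -0.00021623]), 'joint_torque': array([ 7.98518213e-04, -3.40178132e+01, -3.02431798e+01,  7.19336816e-02,
        3.29014950e-02, -1.55703688e-04]), 'tool_pos': array([0.2203249 , 0.50324194, 0.16550996]), 'ee_rot': array([-3.14135825e+00,  2.21055015e-03,  1.15798694e+00]), 'wrist_force': array([-0.17786426,  0.80603262,  0.18941855]), 'wrist_torque': array([-0.01765724,  0.00947494, -0.01560988]), 'width': 0.09425641353791618}
scene {'intrinsics': array([[469.09235558,   0.        , 311.01777364],
       [  0.        , 469.09235558, 202.22978205],
       [  0.        ,   0.        ,   1.        ]]), 'rvec': array([ 1.3520213 ,  2.04142033, -1.02732929]), 'tvec': array([ 0.13774643, -0.20916441,  1.72333466])} (array([1.42973295, 0.47721539, 0.87220142]), array([-0.7406605 , -0.30596664, -0.59849451]))
top {'intrinsics': array([[379.28614212,   0.        , 318.8505012 ],
       [  0.        , 379.28614212, 201.70745619],
       [  0.        ,   0.        ,   1.        ]]), 'rvec': array([ 2.17407974, -2.23250968,  0.05243769]), 'tvec': array([0.03778586, 0.41690444, 1.34197939])} (array([0.36193057, 0.03576569, 1.3578928 ]), array([ 0.04575436, -0.00984732, -0.99891893]))
```

View pics/scene0.png

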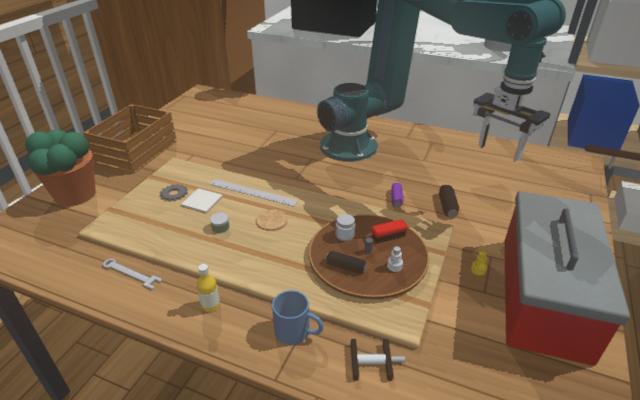

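View pics/top0.png

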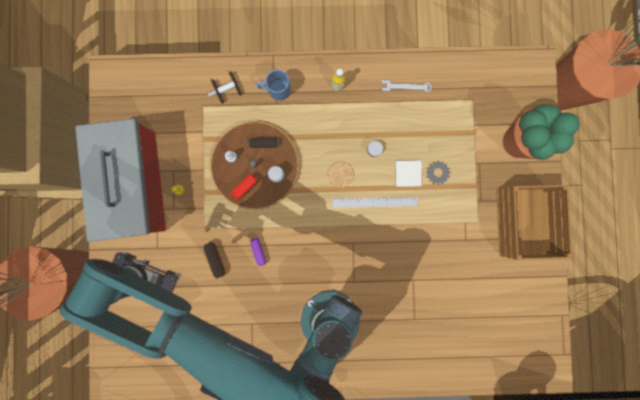

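Scene: the turntable at top-view pixel (254,164) carries grip (264,142), puller (231,156), jar (276,174) and brush (244,186). The coaster is at (341,174), tile (408,173), tin (375,148), sprocket (438,172) and ruler (375,202). Next I'll zoom in and measure.

```bash
python3 - <<'E'
from h import *
import pickle
s=pickle.load(open("top0.pkl","rb"));im=s["color"][:,:,::-1]
cv2.imwrite("pics/t_a.png",cv2.resize(im[110:220,200:310],None,fx=5.4,fy=5.4,interpolation=cv2.INTER_CUBIC))
cv2.imwrite("pics/t_b.png",cv2.resize(im[125:220,320:460],None,fx=5.4,fy=5.4,interpolation=cv2.INTER_CUBIC))
s=pickle.load(open("scene0.pkl","rb"));im=s["color"][:,:,::-1]
cv2.imwrite("pics/s_a.png",cv2.resize(im[170:300,300:440],None,fx=4.5,fy=4.5,interpolation=cv2.INTER_CUBIC))
E
```

```text
(no output)
```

View pics/t_a.png

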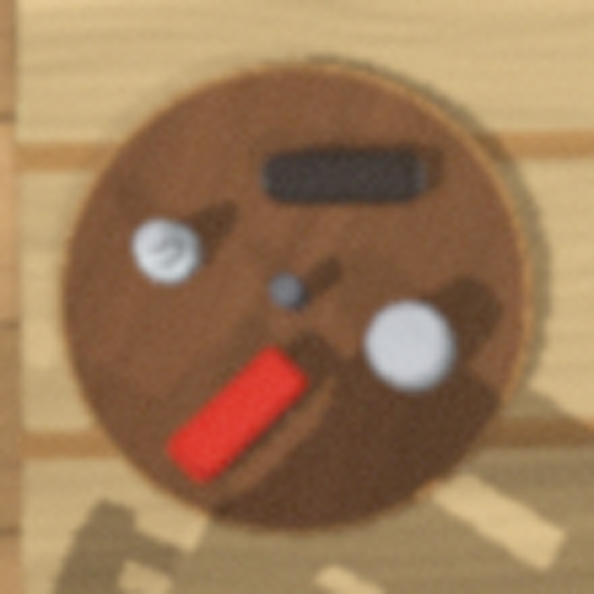

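View pics/t_b.png

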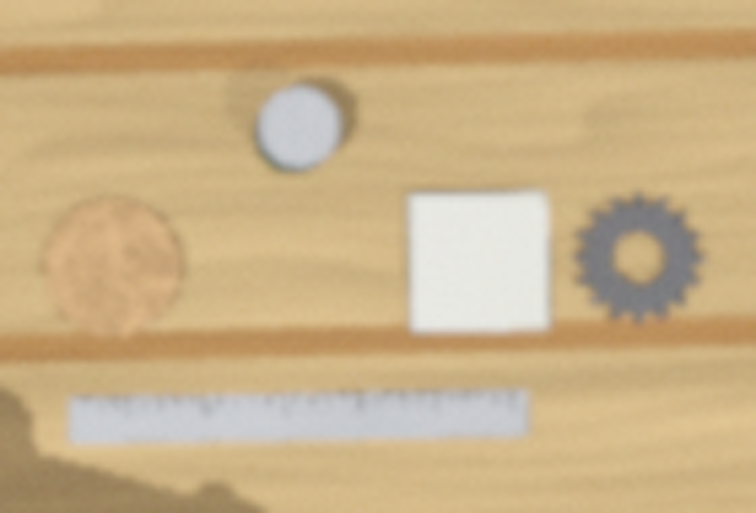

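View pics/s_a.png

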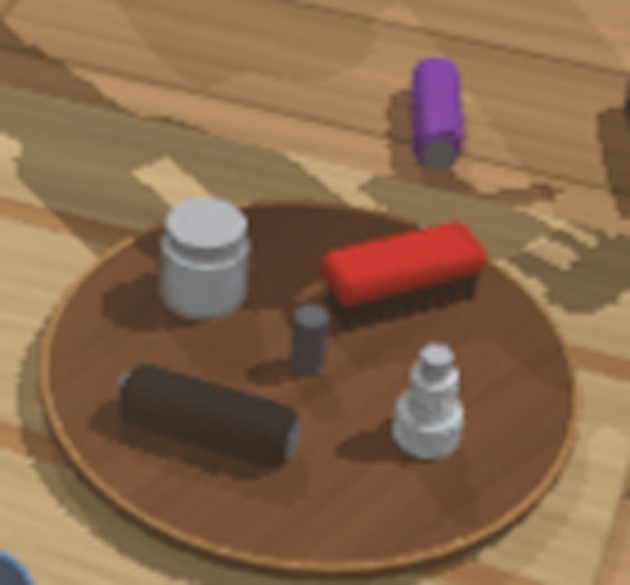

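```bash
python3 - <<'E'
from h import *
import pickle
s=pickle.load(open("top0.pkl","rb"));im=s["color"]
hsv=cv2.cvtColor(im,cv2.COLOR_RGB2HSV)
A=lambda x,y,z:at(s,200+(x+.5)/5.4-.5,110+(y+.5)/5.4-.5,z)
B=lambda x,y,z:at(s,320+(x+.5)/5.4-.5,125+(y+.5)/5.4-.5,z)
r=lambda a:np.round(np.array(a)*1000,1)
ru=[B(*p,.02) for p in[(69,397),(527,390),(528,437),(71,443)]]
ti=[B(*p,.026) for p in[(409,193),(547,192),(549,331),(411,332)]]
print("ruler",r(np.mean(ru,0)),[r(x)[:2] for x in ru])
d=(ru[0]+ru[3]-ru[1]-ru[2]);print("ruler len",np.linalg.norm(d)/2,"yaw",np.arctan2(-d[0],d[1]))
print("tile",r(np.mean(ti,0)),[r(x)[:2] for x in ti])
print("coaster",r(B(114,265,.024)),"tin",r(B(300,126,.053)),"sprocket",r(B(639,257,.026)))
print("turntable",r(A(297,297,.038)),"post",r(A(287,291,.078)))
print("jarlid",r(A(410,345,.094)),"puller head",r(A(166,247,.1)))
sub=np.zeros(im.shape[:2],bool);sub[110:220,200:310]=1
m=((hsv[...,0]<8)|(hsv[...,0]>172))&(hsv[...,1]>190)&(hsv[...,2]>120)&sub
n,l,st,c=cv2.connectedComponentsWithStats(m.astype(np.uint8));i=1+np.argmax(st[1:,4]);
pts=np.argwhere(l==i)[:,::-1].astype(float)
P=np.array([at(s,u,v,.072)[:2] for u,v in pts]);R=cv2.minAreaRect((P*1000).astype(np.float32));ev=np.linalg.eigh(np.cov(P.T))[1][:,1]
print("brush",r(P.mean(0)),R,np.arctan2(ev[1],ev[0]))
reg=np.zeros_like(sub);reg[134:151,245:284]=1
m=(im.max(2)<100)&(hsv[...,1]<75)&reg
n,l,st,c=cv2.connectedComponentsWithStats(m.astype(np.uint8));i=1+np.argmax(st[1:,4]);
pts=np.argwhere(l==i)[:,::-1].astype(float)
P=np.array([at(s,u,v,.058)[:2] for u,v in pts]);R=cv2.minAreaRect((P*1000).astype(np.float32));ev=np.linalg.eigh(np.cov(P.T))[1][:,1]
print("grip",r(P.mean(0)),R,np.arctan2(ev[1],ev[0]))
g=[A(*p,.053) for p in[(262,175),(425,177)]];print(r(g))
E
```

```text
ruler [ 411.8 -171.3   20. ] [array([428.7, -21.3]), array([ 425.4, -321.4]), array([ 394.6, -320.9]), array([398.6, -21.7])]
ruler len 0.2996680441847484 yaw -0.012195613773459783
tile [ 509.8 -291.5   26. ] [array([ 556.2, -247.3]), array([ 554.5, -337.8]), array([ 463.3, -335.6]), array([ 465. , -245.4])]
coaster [514.2 -53.   24. ] tin [ 597.3 -173.1   53. ] sprocket [ 510.3 -396.4   26. ]
turntable [552.2 247.9  38. ] post [550.4 247.7  78. ]
jarlid [512.5 169.6  94. ] puller head [576.4 318.  100. ]
brush [474.1 281. ] ((473.6089782714844, 281.47515869140625), (33.79891586303711, 90.99011993408203), 43.803531646728516) 2.302864444877062
grip [625.3 213.9] ((625.113037109375, 212.4917755126953), (100.00196838378906, 24.330331802368164), 88.54074096679688) 1.542206106576888
[[629.2 266.4  53. ]
 [625.3 162.   53. ]]
```

```bash
python3 - <<'E'
from h import *
import pickle
s=pickle.load(open("scene0.pkl","rb"))
S=lambda x,y,z:np.round(1000*at(s,300+(x+.5)/4.5-.5,170+(y+.5)/4.5-.5,z),1)
print("puller head",S(437,353,.100),"foot top",S(429,412,.06))
print("jar",S(206,221,.094)," post",S(311,315,.078))
t=pickle.load(open("top0.pkl","rb"))
for z,n in((.100,'head'),(.06,'foot')):
    p=proj(t,[.575,.317,z]);print(n,(p[0]-[200,110]+.5)*5.4)
E
```

```text
puller head [582.7 327.5 100. ] foot top [586.7 328.1  60. ]
jar [517.3 172.5  94. ]  post [555.1 249.6  78. ]
head [168.24080668 249.64129706]
foot [182.48859553 259.86047404]
```

Emit:
send_rows(rows=[30,-16,5,0,0,-4.6,1,48,-26,5,0,0,-4.6,1,48,-26,5,0,0,-4.6,1,48,-26,4,0,0,-4.6,1,48,-26,0,0,0,-4.6,1,48,-26,0,0,0,-4.6,1,40,-22,0,0,0,-4.6,1,30,-12,0,0,0,-4.6,1])

```text
time: 1.1
tool_pos: [0.5621, 0.3221, 0.1846]
ee_rot: [3.141, 0.002, 0.511]
wrist_force: [-1.1, 1.1, 0.1]
width: 0.0936
```

```bash
cat >> h.py <<'E'
from scipy.spatial.transform import Rotation as Ro
def st():
    o=get_obs(); print("t %.2f"%o["time"],"tcp",np.round(o["tool_pos"]*1000,1),"rpy",np.round(np.degrees(o["ee_rot"]),2),"w %.1f"%(o["width"]*1000),"F",np.round(o["wrist_force"],1),"q",np.round(o["joint_positions"],2)); return o
def wr(f):
    o=st(); s=save("wrist",f); s["o"]=o
    import pickle; pickle.dump(s,open("w.pkl","wb")); return s
def wat(s,u,v,z):
    K=np.array(s["intrinsics"]);x=(u-K[0,2])/K[0,0];y=(v-K[1,2])/K[1,1];r=np.hypot(x,y);
    d=np.array([x/r*np.sin(r),y/r*np.sin(r),np.cos(r)]) if r>1e-9 else np.array([0,0,1.])
    T=np.array(s["T_tool_cam"]);R=Ro.from_euler("xyz",s["o"]["ee_rot"]).as_matrix()
    o=s["o"]["tool_pos"]+R@T[:3,3];d=R@T[:3,:3]@d
    return np.round(1000*(o+d*(z-o[2])/d[2]),1)
E
python3 - <<'E'
from h import *
s=wr("w1.png");print(s["intrinsics"],s["T_tool_cam"])
E
```

```text
t 1.10 tcp [562.1 322.1 184.6] rpy [1.7999e+02 9.0000e-02 2.9290e+01] w 93.6 F [-1.1  1.1  0.1] q [ 0.43  0.31  1.08 -0.    1.76 -0.08]
[[309.70691629   0.         314.55304568]
 [  0.         309.70691629 200.27275952]
 [  0.           0.           1.        ]] [[ 9.99999078e-01  8.42385511e-04  1.06518110e-03 -1.29687884e-04]
 [-1.11065067e-03  9.58663980e-01  2.84538467e-01 -8.29029423e-02]
 [-7.81459668e-04 -2.84539388e-01  9.58664032e-01 -2.18385486e-01]
 [ 0.00000000e+00  0.00000000e+00  0.00000000e+00  1.00000000e+00]]
```

View pics/w1.png

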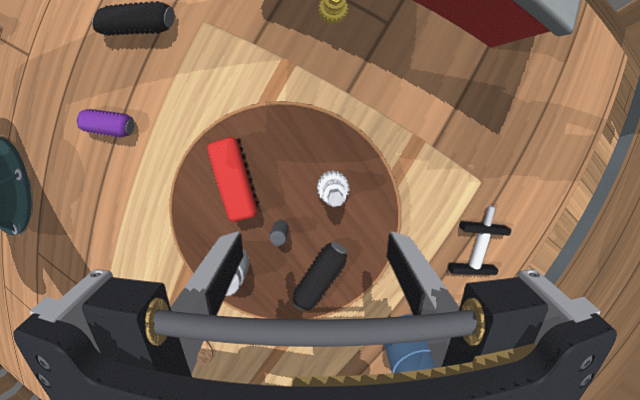

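The wrist view shows the puller at about (333,190), brush (232,180), grip (320,275) and post (279,233), all between or ahead of the open fingers. The jar is half hidden behind the left finger. I'll zoom in to measure.

```bash
python3 - <<'E'
from h import *
im=cv2.imread("pics/w1.png")
cv2.imwrite("pics/w1z.png",cv2.resize(im[120:320,190:400],None,fx=3.8,fy=3,interpolation=cv2.INTER_CUBIC)[:600])
E
```

```text
(no output)
```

View pics/w1z.png

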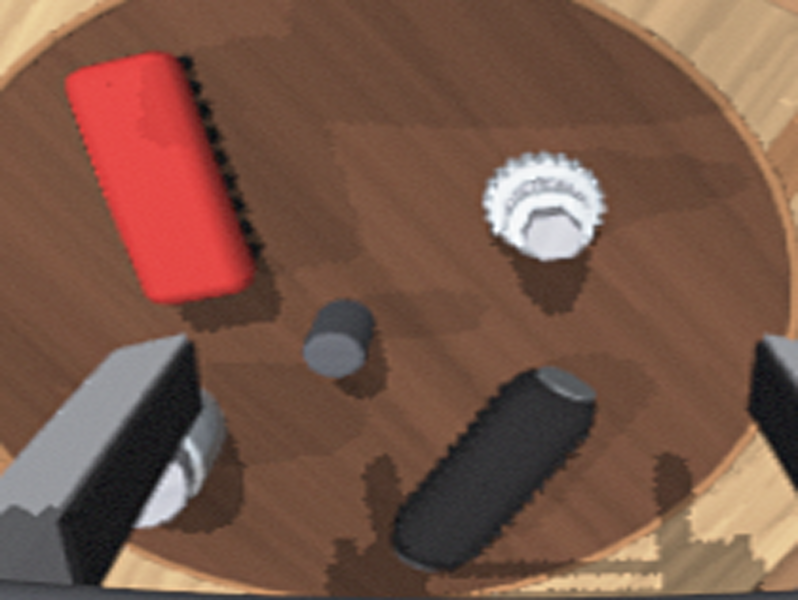

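```bash
python3 - <<'E'
from h import *
import pickle
s=pickle.load(open("w.pkl","rb"))
Z=lambda x,y,z:wat(s,190+(x+.5)/3.8-.5,120+(y+.5)/3-.5,z)
print("head",Z(553,234,.1),"foot",Z(545,197,.06),"post",Z(335,355,.078))
c=np.array([Z(*p,.072) for p in[(68,78),(172,53),(252,290),(158,303)]]);print("brush",c.mean(0),c)
d=c[0]+c[1]-c[2]-c[3];print(np.arctan2(d[1],d[0]),np.hypot(d[0],d[1])/2)
print("grip ends",Z(570,390,.053),Z(415,555,.053))
E
```

```text
head [582.6 328.7 100. ] foot [581.1 331.4  60. ] post [554.2 250.2  78. ]
brush [477.8 283.1  72. ] [[434.7 305.6  72. ]
 [459.  328.5  72. ]
 [520.5 259.   72. ]
 [497.  239.3  72. ]]
2.310002410251282 91.88046582380827
grip ends [631.4 263.   53. ] [626.8 163.2  53. ]
```

Emit:
send_rows(rows=[10,3,-5,0,0,0,0.85,10,3,-20,0,0,0,0.8,0,0,-25,0,0,0,0.8,0,0,-25,0,0,0,0.8,0,0,-25,0,0,0,0.8,0,0,-20,0,0,0,0.8,0,0,-12,0,0,0,0.8,0,0,0,0,0,0,0.8])

```text
time: 2.15
tool_pos: [0.5798, 0.3298, 0.0523]
ee_rot: [-3.141, 0.002, 0.516]
wrist_force: [-0.9, 0.5, -0.9]
width: 0.0752
```

```bash
python3 - <<'E'
from h import *
s=wr("w2.png")
E
```

```text
t 2.15 tcp [579.8 329.8  52.3] rpy [-1.7999e+02  1.2000e-01  2.9580e+01] w 75.2 F [-0.9  0.5 -0.9] q [ 0.43  0.39  1.23  0.    1.52 -0.08]
```

View pics/w2.png

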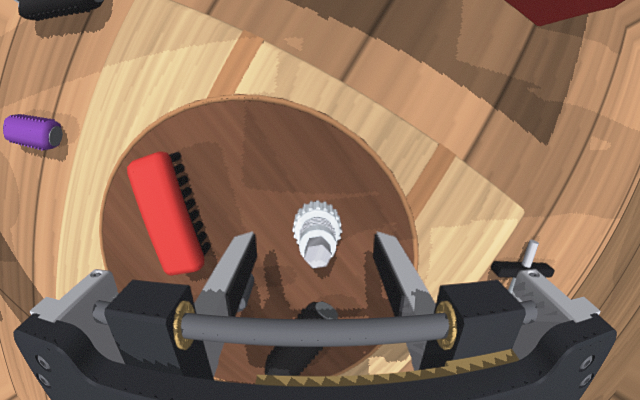

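```bash
python3 - <<'E'
from h import *
import pickle
s=pickle.load(open("w.pkl","rb"))
print("head",wat(s,318.5,257,.1),"foot",wat(s,317,224,.06))
E
```

```text
head [584.2 327.4 100. ] foot [580.3 332.8  60. ]
```

Emit:
send_rows(rows=[1,0,-5,0,0,0,0.75,1,0,-4,0,0,0,0.7,0,0,0,0,0,0,0.5,0,0,0,0,0,0,0.2,0,0,0,0,0,0,0.2,0,0,0,0,0,0,0.2,0,0,0,0,0,0,0.2,0,0,0,0,0,0,0.2])

```text
time: 3.2
tool_pos: [0.5826, 0.3298, 0.0448]
ee_rot: [3.142, 0.0, 0.516]
wrist_force: [-0.9, -0.6, 0.4]
width: 0.0221
```

```bash
python3 - <<'E'
from h import *
s=wr("w3.png")
E
```

```text
t 3.20 tcp [582.6 329.8  44.8] rpy [180.     0.    29.55] w 22.1 F [-0.9 -0.6  0.4] q [ 0.43  0.4   1.23 -0.    1.51 -0.09]
```

View pics/w3.png

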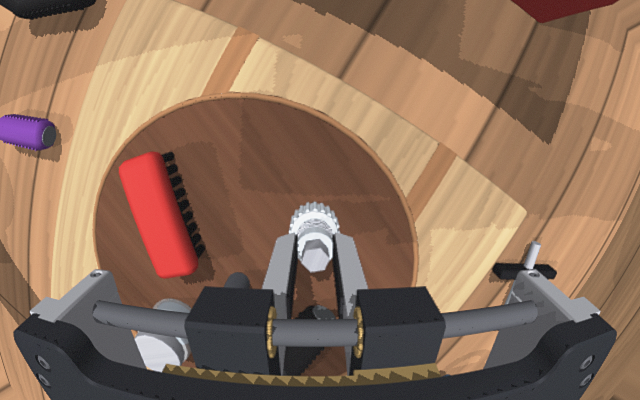

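```bash
python3 - <<'E'
from h import *
im=cv2.imread("pics/w3.png")
cv2.imwrite("pics/w3z.png",cv2.resize(im[180:320,230:400],None,fx=4.2,fy=4.2,interpolation=cv2.INTER_CUBIC))
save("top","t3.png",(190,100,320,225),4.5); save("scene","s3.png",(340,190,440,300),5)
import pickle
s=pickle.load(open("w.pkl","rb"));T=np.array(s["T_tool_cam"]);K=s["intrinsics"]
for p in [(0,0,0),(0,0,-.019),(.011,8e-3,0),(.011,-8e-3,0),(0,0,-.05)]:
    c=np.linalg.inv(T)@np.r_[p,1];th=np.arctan2(np.hypot(c[0],c[1]),c[2]);print(p,K[:2,2]+K[0,0]*th*c[:2]/np.hypot(c[0],c[1]))
E
```

```text
(0, 0, 0) [314.37817526 223.28006216]
(0, 0, -0.019) [314.38509724 232.95322374]
(0.011, 0.008, 0) [328.78668933 233.0613493 ]
(0.011, -0.008, 0) [329.13688941 213.24744157]
(0, 0, -0.05) [314.3995447  252.60579794]
```

View pics/w3z.png

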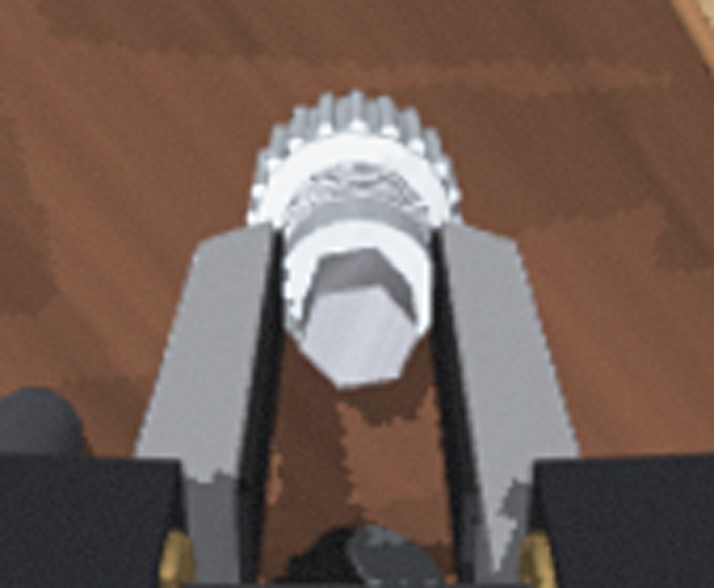

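View pics/s3.png

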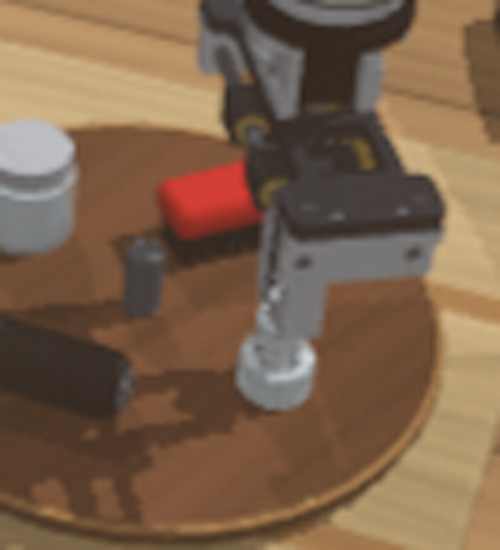

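Emit:
send_rows(rows=[0,0,3,0,0,0,0.15,0,0,8,0,0,0,0.15,0,0,12,0,0,0,0.15,0,0,15,0,0,0,0.15,0,0,15,0,0,0,0.15,0,0,12,0,0,0,0.15,0,0,5,0,0,0,0.15,0,0,0,0,0,0,0.15])

```text
time: 4.35
tool_pos: [0.5828, 0.3299, 0.1152]
ee_rot: [3.142, -0.001, 0.516]
wrist_force: [0.1, -0.3, -2.3]
width: 0.0217
```

```bash
python3 - <<'E'
from h import *
s=wr("w4.png")
im=cv2.imread("pics/w4.png")
a=cv2.resize(im[160:320,220:420],None,fx=2.5,fy=2.5,interpolation=cv2.INTER_CUBIC)
t=snapshot("scene")["color"][:,:,::-1]
b=cv2.resize(t[150:290,340:440],(286,400),interpolation=cv2.INTER_CUBIC)
cv2.imwrite("pics/c4.png",np.hstack([a,b]))
E
```

```text
t 4.35 tcp [582.8 329.9 115.2] rpy [ 1.800e+02 -4.000e-02  2.955e+01] w 21.7 F [ 0.1 -0.3 -2.3] q [ 0.43  0.37  1.14 -0.    1.64 -0.09]
```

View pics/c4.png

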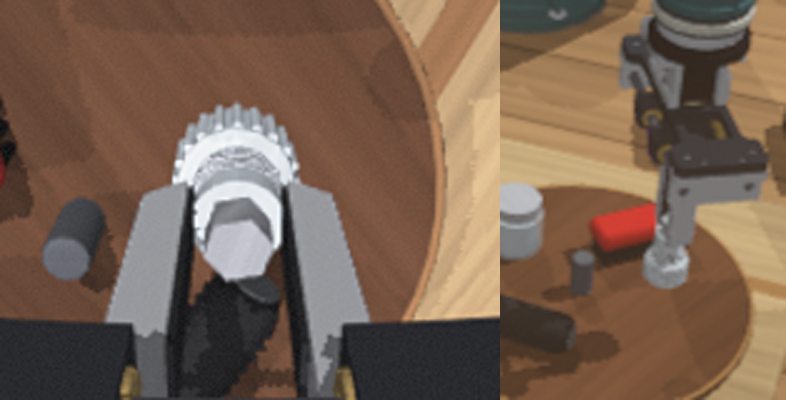

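Emit:
send_rows(rows=[-2,-20,5,0,0,-2,0.15,-4,-32,5,0,0,-3.5,0.15,-5,-44,5,0,0,-4,0.15,-5,-44,5,0,0,-4,0.15,-5,-44,0,0,0,-4,0.15,-5,-44,0,0,0,-4,0.15,-5,-44,0,0,0,-4,0.15,-5,-44,0,0,0,-4,0.15])

```text
time: 5.45
tool_pos: [0.5455, 0.0113, 0.1348]
ee_rot: [3.141, -0.0, -0.004]
wrist_force: [1.8, -0.1, -1.4]
width: 0.0217
```

Emit:
send_rows(rows=[-5,-44,0,0,0,-4,0.15,-5,-44,0,0,0,-4,0.15,-5,-44,0,0,0,-4,0.15,-5,-44,0,0,0,-4,0.15,-5,-44,0,0,0,-4,0.15,-5,-42,0,0,0,-4,0.15,-4,-28,0,0,0,-3.5,0.15,-1,-14,0,0,0,-2,0.15])

```text
time: 6.45
tool_pos: [0.5101, -0.2921, 0.1346]
ee_rot: [3.141, 0.001, -0.519]
wrist_force: [-0.6, 0.1, -2.0]
width: 0.0216
```

```bash
python3 - <<'E'
from h import *
s=wr("w5.png")
E
```

```text
t 6.45 tcp [ 510.1 -292.1  134.6] rpy [ 1.7998e+02  4.0000e-02 -2.9720e+01] w 21.6 F [-0.6  0.1 -2. ] q [-0.62  0.18  1.33 -0.    1.63 -0.1 ]
```

View pics/w5.png

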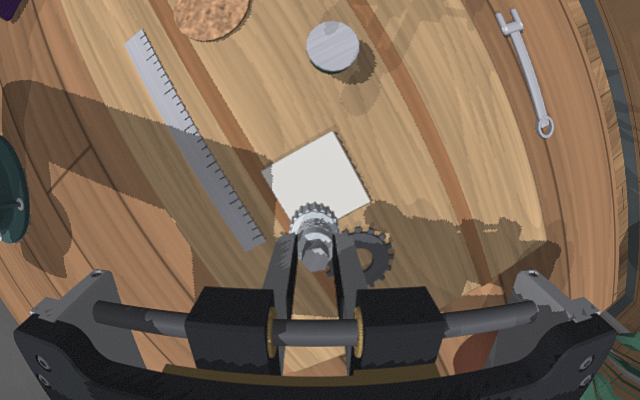

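```bash
python3 - <<'E'
from h import *
import pickle
s=pickle.load(open("w.pkl","rb"))
im=cv2.imread("pics/w5.png")
cv2.imwrite("pics/w5z.png",cv2.resize(im[120:270,240:400],None,fx=4,fy=4,interpolation=cv2.INTER_CUBIC))
L,T,R=[wat(s,*p,.026) for p in[(262,172),(332,131),(371.5,201)]]
print(L,T,R,(L+R)/2, np.linalg.norm(L-T),np.linalg.norm(R-T))
print("head",wat(s,316,253,.1952),"foot top z.15",wat(s,315,224,.150))
print("ruler end",[wat(s,*p,.02) for p in[(247,251),(265,240),(126,44),(142,31)]])
print("tin top",wat(s,332.5,46.5,.053))
E
```

```text
[ 469.8 -248.3   26. ] [ 557.  -247.5   26. ] [ 558.3 -336.5   26. ] [ 514.05 -292.4    26.  ] 87.20366964755554 89.0094938756535
head [ 513.8 -288.2  195.2] foot top z.15 [ 513.5 -287.6  150. ]
ruler end [array([ 399.9, -321.1,   20. ]), array([ 427.5, -319.5,   20. ]), array([402.5, -23.2,  20. ]), array([428.8, -24. ,  20. ])]
tin top [ 597.8 -173.3   53. ]
```

View pics/w5z.png

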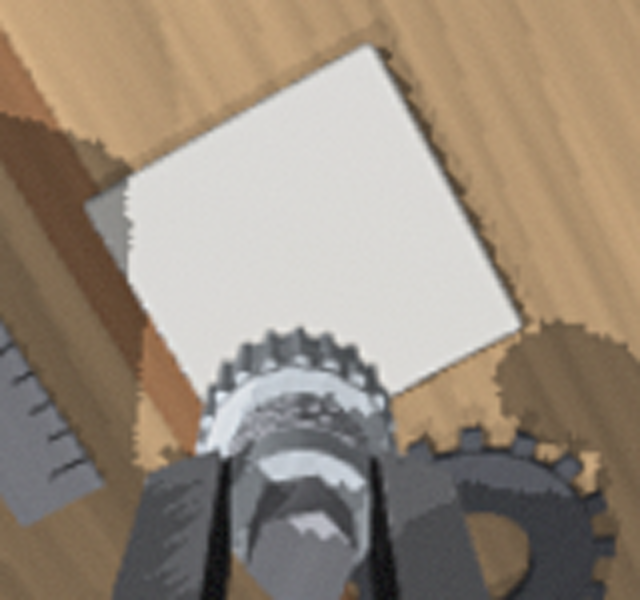

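Emit:
send_rows(rows=[0,-2,-10,0,0,0,0.15,0,-2,-20,0,0,0,0.15,0,0,-22,0,0,0,0.15,0,0,-20,0,0,0,0.15,0,0,-14,0,0,0,0.15,0,0,-7,0,0,0,0.15,0,0,-3,0,0,0,0.15,0,0,0,0,0,0,0.15])

```text
time: 7.5
tool_pos: [0.512, -0.2943, 0.0392]
ee_rot: [3.142, -0.001, -0.514]
wrist_force: [-0.3, 0.1, -2.1]
width: 0.0219
```

```bash
python3 - <<'E'
from h import *
s=wr("w6.png")
im=cv2.imread("pics/w6.png")
a=cv2.resize(im[120:320,220:420],None,fx=2,fy=2,interpolation=cv2.INTER_CUBIC)
t=snapshot("scene")["color"][:,:,::-1]
b=cv2.resize(t[130:230,150:250],(400,400),interpolation=cv2.INTER_CUBIC)
cv2.imwrite("pics/c6.png",np.hstack([a,b]))
E
```

```text
t 7.50 tcp [ 512.  -294.3   39.2] rpy [ 1.800e+02 -6.000e-02 -2.944e+01] w 21.9 F [-0.3  0.1 -2.1] q [-0.62  0.23  1.46  0.    1.45 -0.1 ]
```

View pics/c6.png

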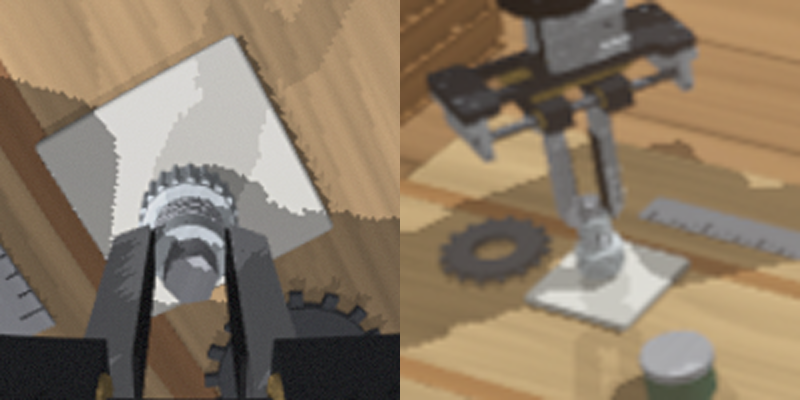

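```bash
python3 - <<'E'
from h import *
import pickle
s=pickle.load(open("w.pkl","rb"))
z=lambda x,y,h:wat(s,220+(x+.5)/2-.5,120+(y+.5)/2-.5,h)
c=[z(38,147,.026),z(235,37,.026),z(331,227,.026)];print(c,(c[0]+c[2])/2)
b=s["o"]["tool_pos"][2]-.0068
print("foot far edge bottom",z(190,167,b),"left/right mid",z(188.5,215,b+.018),"head",z(192,279,b+.062))
# predicted outline of foot if puller axis at X
K=s["intrinsics"];T=np.array(s["T_tool_cam"]);R=Ro.from_euler("xyz",s["o"]["ee_rot"]).as_matrix()
def pw(P):
    p=R.T@(np.array(P)-s["o"]["tool_pos"]);c=np.linalg.inv(T)@np.r_[p,1];th=np.arctan2(np.hypot(c[0],c[1]),c[2]);return K[:2,2]+K[0,0]*th*c[:2]/np.hypot(c[0],c[1])
im=cv2.resize(cv2.imread("pics/w6.png")[120:320,220:420],None,fx=3,fy=3,interpolation=cv2.INTER_CUBIC)
ax=np.array([.5148,-.2905])
for h,r in((0,.018),(.022,.018),(.022,.012),(.048,.012),(.062,.0085)):
    q=np.array([(pw([ax[0]+r*np.cos(a),ax[1]+r*np.sin(a),b+h])-[220,120]+.5)*3 for a in np.linspace(0,6.3,60)],np.int32)
    cv2.polylines(im,[q],True,(0,0,255),1)
cv2.imwrite("pics/c6o.png",im)
E
```

```text
[array([ 470.1, -247.5,   26. ]), array([ 557.9, -248.2,   26. ]), array([ 556.3, -335.3,   26. ])] [ 513.2 -291.4   26. ]
foot far edge bottom [ 519.4 -282.5   32.4] left/right mid [ 512.7 -293.1   50.4] head [ 512.2 -296.3   94.4]
```

View pics/c6o.png

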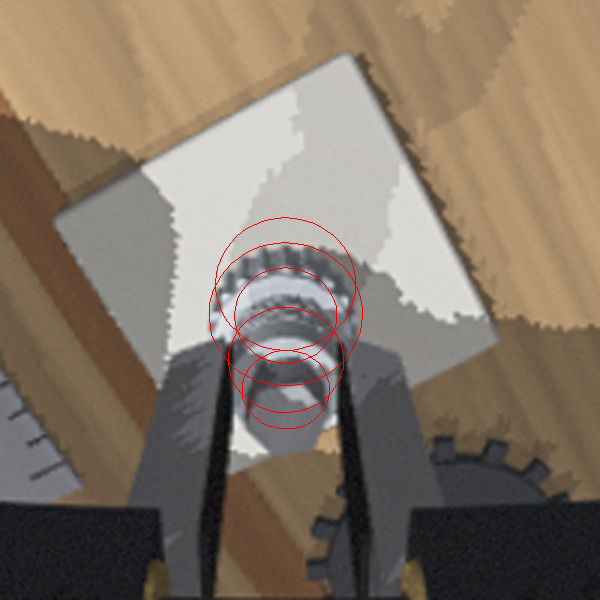

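Emit:
send_rows(rows=[0.5,1,0,0,0,0,0.15,0.5,2,0,0,0,0,0.15,0.5,1,0,0,0,0,0.15,0,0,-1.5,0,0,0,0.15,0,0,-1.5,0,0,0,0.15,0,0,-1,0,0,0,0.15,0,0,0,0,0,0,0.15,0,0,0,0,0,0,0.15])

```text
time: 8.6
tool_pos: [0.5132, -0.2902, 0.0347]
ee_rot: [3.142, -0.0, -0.514]
wrist_force: [-0.5, -0.2, -1.5]
width: 0.022
```

```bash
cat >> h.py <<'E'
def pw(s,P):
    K=s["intrinsics"];T=np.array(s["T_tool_cam"]);R=Ro.from_euler("xyz",s["o"]["ee_rot"]).as_matrix()
    p=R.T@(np.array(P)-s["o"]["tool_pos"]);c=np.linalg.inv(T)@np.r_[p,1];th=np.arctan2(np.hypot(c[0],c[1]),c[2]);return K[:2,2]+K[0,0]*th*c[:2]/np.hypot(c[0],c[1])
def circ(im,s,x,y,zrs,crop,k):
    for z,r in zrs:
        q=np.array([(pw(s,[x+r*np.cos(a),y+r*np.sin(a),z])-[crop[0],crop[1]]+.5)*k for a in np.linspace(0,6.3,60)],np.int32)
        cv2.polylines(im,[q],True,(0,0,255),1)
E
python3 - <<'E'
from h import *
s=wr("w7.png")
im=cv2.resize(cv2.imread("pics/w7.png")[120:320,220:420],None,fx=3,fy=3,interpolation=cv2.INTER_CUBIC)
b=s["o"]["tool_pos"][2]-.0068; p=s["o"]["tool_pos"]
circ(im,s,p[0],p[1]-.0017,[(b,.018),(b+.022,.018),(b+.048,.012),(b+.062,.0085)],(220,120),3)
for q in [(.468,-.2465),(.558,-.2477),(.5568,-.3377),(.4668,-.3365)]:
    u=(pw(s,[q[0],q[1],.026])-[220,120]+.5)*3; cv2.circle(im,tuple(u.astype(int).tolist()),3,(0,255,0),1)
cv2.imwrite("pics/c7o.png",im)
E
```

```text
t 8.60 tcp [ 513.2 -290.2   34.7] rpy [ 1.800e+02 -1.000e-02 -2.945e+01] w 22.0 F [-0.5 -0.2 -1.5] q [-0.61  0.23  1.47 -0.    1.44 -0.1 ]
```

View pics/c7o.png

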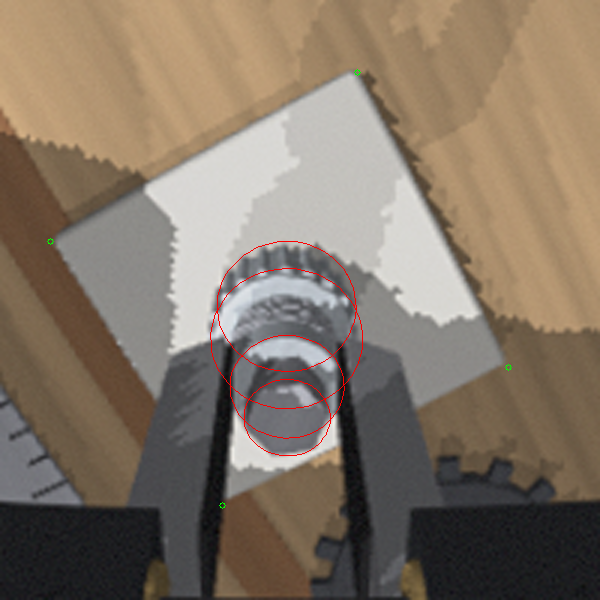

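Emit:
send_rows(rows=[0,0,-1,0,0,0,0.15,0,0,-1,0,0,0,0.15,0,0,0,0,0,0,0.15,0,0,0,0,0,0,0.25,0,0,0,0,0,0,0.35,0,0,0,0,0,0,0.5,0,0,0,0,0,0,0.6,0,0,0,0,0,0,0.6])

```text
time: 9.65
tool_pos: [0.5132, -0.2902, 0.0328]
ee_rot: [3.142, -0.0, -0.514]
wrist_force: [-0.1, 0.0, 0.2]
width: 0.0559
```

```bash
python3 - <<'E'
from h import *
s=wr("w8.png")
im=cv2.resize(cv2.imread("pics/w8.png")[120:320,220:420],None,fx=3,fy=3,interpolation=cv2.INTER_CUBIC)
cv2.imwrite("pics/c8.png",im)
E
```

```text
t 9.65 tcp [ 513.2 -290.2   32.8] rpy [ 1.800e+02 -2.000e-02 -2.945e+01] w 55.9 F [-0.1  0.   0.2] q [-0.61  0.24  1.47  0.    1.44 -0.1 ]
```

View pics/c8.png

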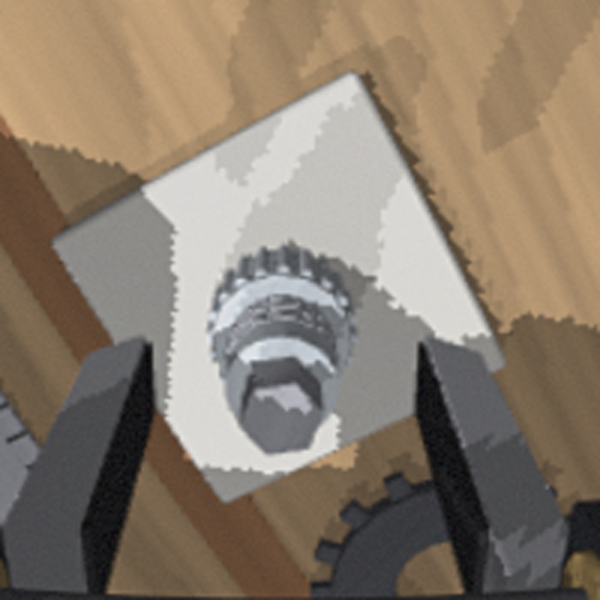

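Emit:
send_rows(rows=[0,0,10,0,0,0,0.65,0,0,25,0,0,0,0.7,0,0,30,0,0,0,0.8,0,0,30,0,0,0,0.9,0,5,20,0,0,1,1,0,20,10,0,0,3,1,0,35,0,0,0,5,1,0,45,0,0,0,5,1])

```text
time: 10.7
tool_pos: [0.5128, -0.1835, 0.1575]
ee_rot: [-3.141, 0.0, -0.266]
wrist_force: [0.0, -0.7, 0.2]
width: 0.0939
```

Emit:
send_rows(rows=[0,50,0,0,0,5,1,0,50,0,0,0,5,1,0,50,0,0,0,5,1,0,50,0,0,0,5,1,0,50,0,0,0,5,1,0,40,0,0,0,5,1,0,20,0,0,0,3,1,0,5,0,0,0,1,1])

```text
time: 11.7
tool_pos: [0.5121, 0.1316, 0.1574]
ee_rot: [-3.141, 0.001, 0.328]
wrist_force: [0.8, -0.5, 0.7]
width: 0.0942
```

```bash
python3 - <<'E'
from h import *
s=wr("w9.png")
im=cv2.imread("pics/w9.png");circ(im,s,.5155,.172,[(.038,.026),(.08,.026),(.094,.0235)],(0,0),1)
cv2.imwrite("pics/w9o.png",im)
E
```

```text
t 11.70 tcp [512.1 131.6 157.4] rpy [-1.7998e+02  5.0000e-02  1.8790e+01] w 94.2 F [ 0.8 -0.5  0.7] q [ 0.14  0.04  1.44  0.    1.66 -0.18]
```

View pics/w9o.png

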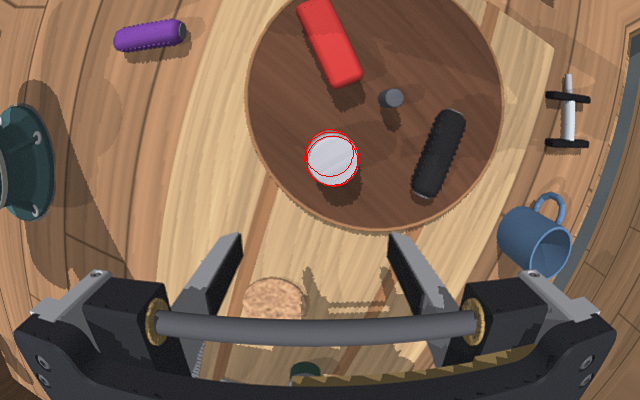

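Emit:
send_rows(rows=[1,14,0,0,0,0,1,2,18,-5,0,0,0,1,1,6,-20,0,0,0,1,0,0,-25,0,0,0,1,0,0,-25,0,0,0,1,0,0,-17,0,0,0,1,0,0,-10,0,0,0,1,0,0,0,0,0,0,1])

```text
time: 12.75
tool_pos: [0.5169, 0.1678, 0.0551]
ee_rot: [-3.141, 0.001, 0.324]
wrist_force: [0.1, 0.2, -0.4]
width: 0.0937
```

```bash
python3 - <<'E'
from h import *
s=wr("w10.png")
im=cv2.resize(cv2.imread("pics/w10.png")[120:320,200:440],None,fx=3,fy=3,interpolation=cv2.INTER_CUBIC);circ(im,s,.516,.170,[(.038,.026),(.08,.026),(.094,.0235)],(200,120),3)
cv2.imwrite("pics/w10o.png",im)
E
```

```text
t 12.75 tcp [516.9 167.8  55.1] rpy [-1.7999e+02  6.0000e-02  1.8540e+01] w 93.7 F [ 0.1  0.2 -0.4] q [ 0.21  0.12  1.56  0.    1.46 -0.11]
```

View pics/w10o.png

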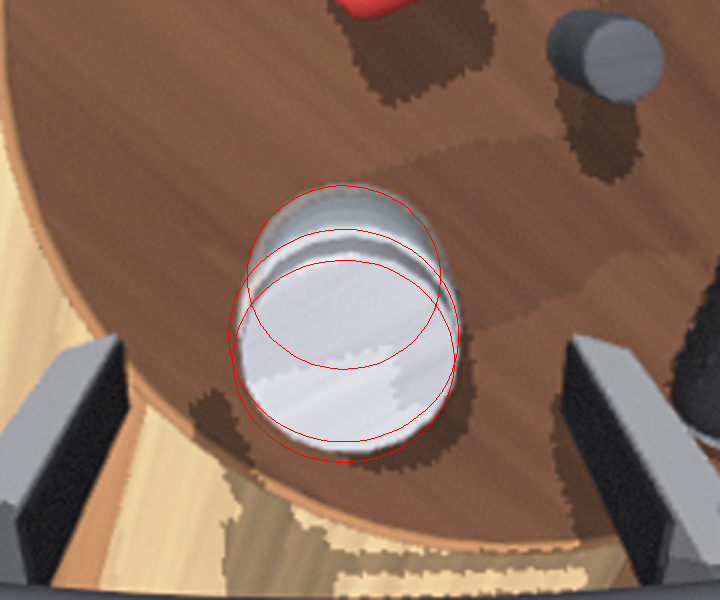

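Emit:
send_rows(rows=[0,1,-6,0,0,0,1,0,1,-5,0,0,0,1,0,0,0,0,0,0,0.7,0,0,0,0,0,0,0.45,0,0,0,0,0,0,0.45,0,0,0,0,0,0,0.45,0,0,0,0,0,0,0.45,0,0,0,0,0,0,0.45])

```text
time: 13.8
tool_pos: [0.5173, 0.1698, 0.0448]
ee_rot: [3.142, -0.0, 0.324]
wrist_force: [0.1, -0.3, -0.1]
width: 0.0458
```

```bash
python3 - <<'E'
from h import *
s=wr("w11.png")
im=cv2.resize(cv2.imread("pics/w11.png")[120:320,200:440],None,fx=3,fy=3,interpolation=cv2.INTER_CUBIC)
p=s["o"]["tool_pos"]
circ(im,s,p[0],p[1],[(.038,.026),(.08,.026),(.094,.0235)],(200,120),3)
cv2.imwrite("pics/w11o.png",im)
save("scene","s11.png",(300,170,420,280),5)
E
```

```text
t 13.80 tcp [517.3 169.8  44.8] rpy [ 1.800e+02 -2.000e-02  1.855e+01] w 45.8 F [ 0.1 -0.3 -0.1] q [ 0.21  0.13  1.57  0.    1.44 -0.11]
```

View pics/w11o.png

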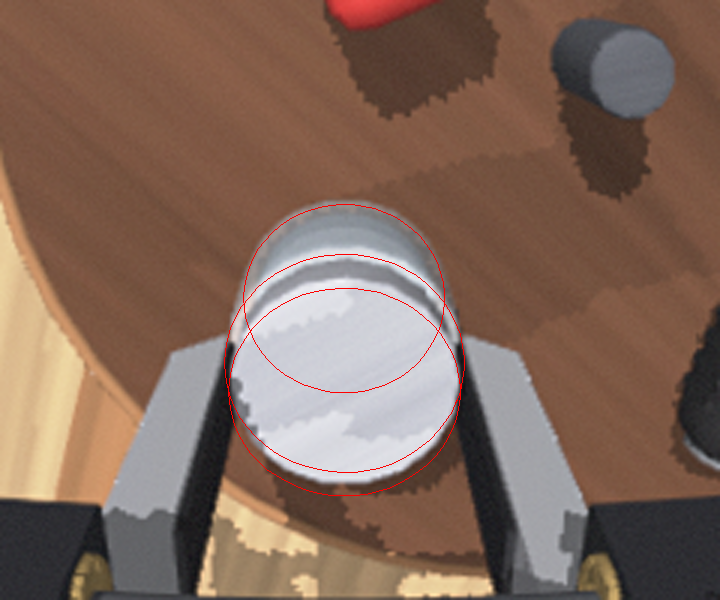

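View pics/s11.png

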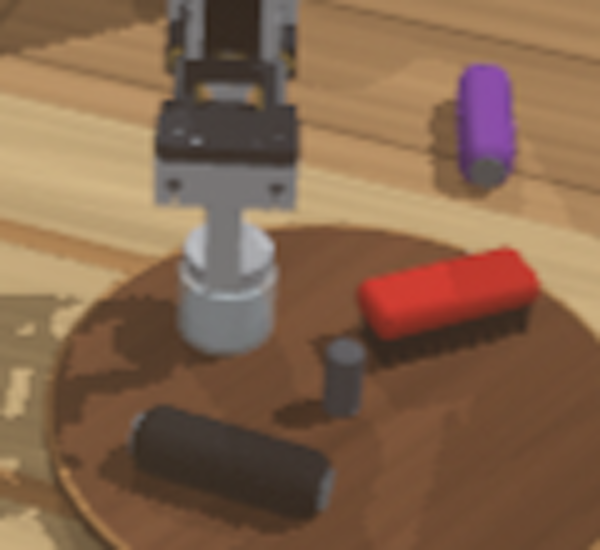

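Emit:
send_rows(rows=[0,0,2,0,0,0,0.42,0,0,6,0,0,0,0.42,0,0,12,0,0,0,0.42,0,0,15,0,0,0,0.42,0,0,12,0,0,0,0.42,0,0,6,0,0,0,0.42,0,0,2,0,0,0,0.42,0,0,0,0,0,0,0.42])

```text
time: 14.9
tool_pos: [0.517, 0.1698, 0.0994]
ee_rot: [-3.142, 0.0, 0.324]
wrist_force: [-0.6, -1.0, -1.2]
width: 0.0459
```

```bash
python3 - <<'E'
from h import *
s=wr("w12.png")
im=cv2.resize(cv2.imread("pics/w12.png")[120:320,200:440],None,fx=3,fy=3,interpolation=cv2.INTER_CUBIC)
p=s["o"]["tool_pos"];z0=p[2]-.0068
circ(im,s,p[0],p[1],[(z0,.026),(z0+.042,.026),(z0+.056,.0235)],(200,120),3)
cv2.imwrite("pics/w12o.png",im)
save("scene","s12.png",(300,150,420,270),5)
E
```

```text
t 14.90 tcp [517.  169.8  99.4] rpy [-1.800e+02  3.000e-02  1.855e+01] w 45.9 F [-0.6 -1.  -1.2] q [ 0.21  0.1   1.49  0.    1.55 -0.11]
```

View pics/w12o.png

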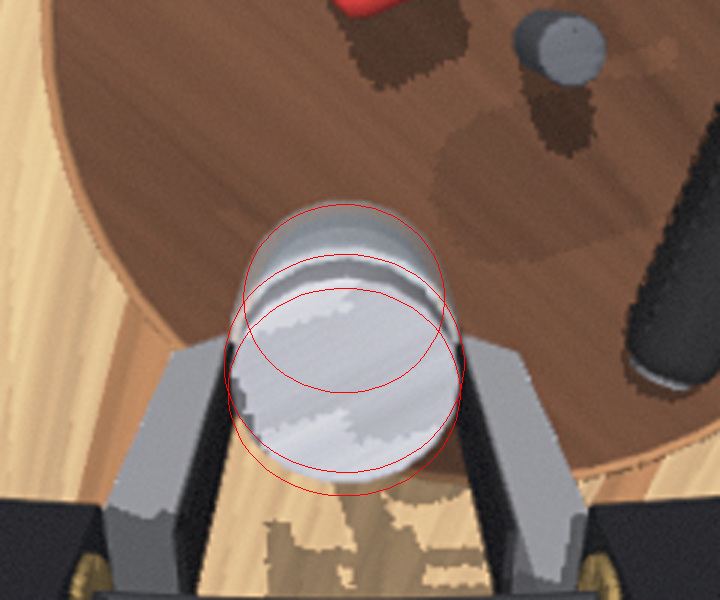

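View pics/s12.png

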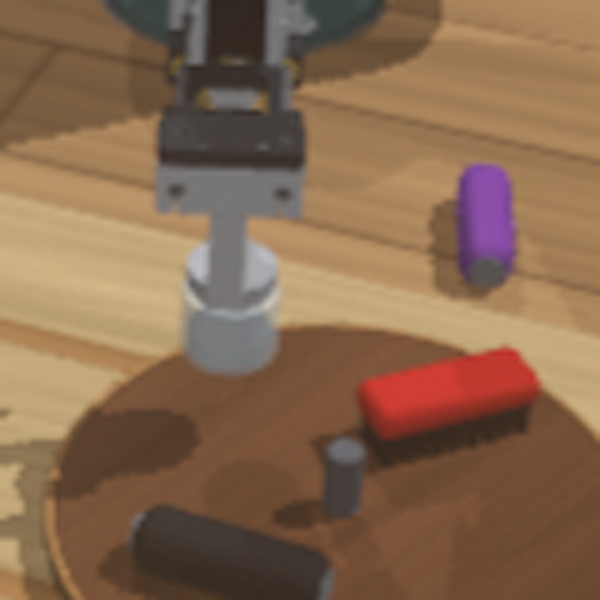

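Emit:
send_rows(rows=[0,-15,8,0,0,-2,0.42,0,-28,6,0,0,-4,0.42,0,-38,0,0,0,-4,0.42,0,-42,0,0,0,-4,0.42,0,-40,0,0,0,-4,0.42,0,-32,0,0,0,-3,0.42,-1,-20,0,0,0,-2,0.42,0,-6,0,0,0,-1,0.42])

```text
time: 16.0
tool_pos: [0.5159, -0.053, 0.1141]
ee_rot: [3.141, -0.0, -0.099]
wrist_force: [-0.6, 0.5, -0.6]
width: 0.0463
```

Emit:
send_rows(rows=[0,0,-10,0,0,0,0.42,0,0,-18,0,0,0,0.42,0,0,-18,0,0,0,0.42,0,0,-15,0,0,0,0.42,0,0,-9,0,0,0,0.42,0,0,-4,0,0,0,0.42,0,0,0,0,0,0,0.42,0,0,0,0,0,0,0.42])

```text
time: 17.0
tool_pos: [0.5168, -0.0513, 0.0405]
ee_rot: [3.141, -0.002, -0.095]
wrist_force: [-0.5, -0.4, -1.8]
width: 0.0466
```

```bash
python3 - <<'E'
from h import *
s=wr("w13.png")
im=cv2.resize(cv2.imread("pics/w13.png")[120:320,200:440],None,fx=3,fy=3,interpolation=cv2.INTER_CUBIC)
p=s["o"]["tool_pos"];z0=p[2]-.0068
circ(im,s,p[0],p[1],[(z0,.026),(z0+.042,.026),(z0+.056,.0235)],(200,120),3)
circ(im,s,.5164,-.0513,[(.024,.045)],(200,120),3)
cv2.imwrite("pics/w13o.png",im)
E
```

```text
t 17.00 tcp [516.8 -51.3  40.5] rpy [ 1.7999e+02 -9.0000e-02 -5.4500e+00] w 46.6 F [-0.5 -0.4 -1.8] q [-0.21  0.08  1.63  0.    1.43 -0.11]
```

View pics/w13o.png

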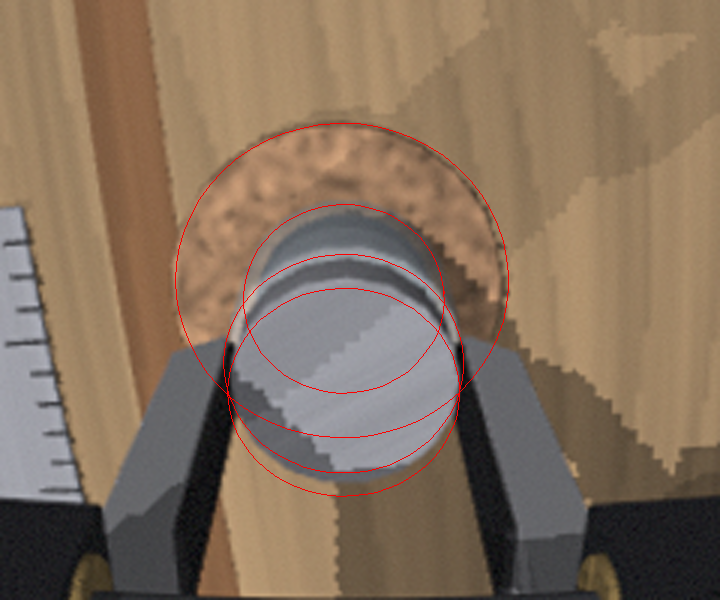

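Emit:
send_rows(rows=[0,0,-3,0,0,0,0.42,0,0,-3,0,0,0,0.42,0,0,-2,0,0,0,0.42,0,0,-1,0,0,0,0.42,0,0,-0.5,0,0,0,0.42,0,0,0,0,0,0,0.42,0,0,0,0,0,0,0.42,0,0,0,0,0,0,0.42])

```text
time: 18.05
tool_pos: [0.5162, -0.0512, 0.0308]
ee_rot: [3.142, -0.0, -0.095]
wrist_force: [-3.1, 0.6, 5.5]
width: 0.0465
```

```bash
python3 - <<'E'
from h import *
s=wr("w14.png")
im=cv2.resize(cv2.imread("pics/w14.png")[120:320,200:440],None,fx=3,fy=3,interpolation=cv2.INTER_CUBIC)
p=s["o"]["tool_pos"];z0=p[2]-.0068
circ(im,s,p[0],p[1],[(z0,.026),(z0+.042,.026),(z0+.056,.0235)],(200,120),3)
circ(im,s,.5164,-.0513,[(.024,.045)],(200,120),3)
cv2.imwrite("pics/w14o.png",im)
save("scene","s14.png",(220,120,340,240),5)
E
```

```text
t 18.05 tcp [516.2 -51.2  30.8] rpy [ 1.80e+02 -2.00e-02 -5.45e+00] w 46.5 F [-3.1  0.6  5.5] q [-0.21  0.09  1.65  0.    1.41 -0.11]
```

View pics/w14o.png

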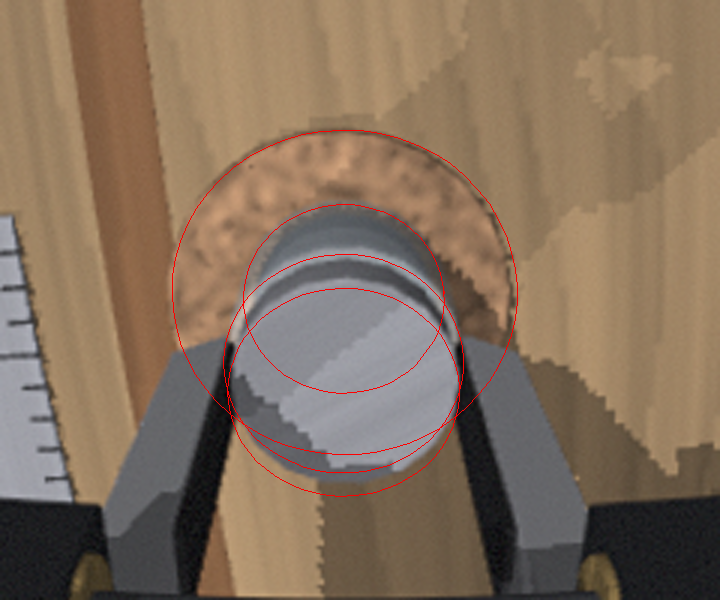

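View pics/s14.png

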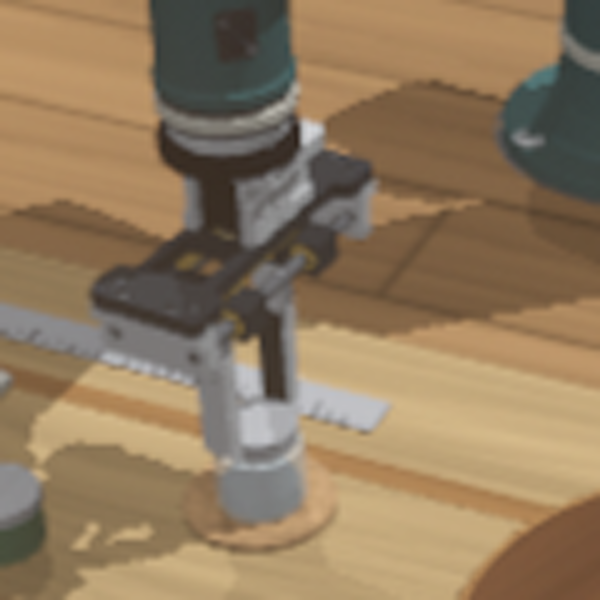

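Emit:
send_rows(rows=[0,0,0,0,0,0,0.52,0,0,0,0,0,0,0.62,0,0,0,0,0,0,0.75,0,0,0,0,0,0,0.85,0,0,0,0,0,0,0.85,0,0,6,0,0,0,0.85,0,0,15,0,0,0,0.85,0,0,25,0,0,0,0.85])

```text
time: 19.15
tool_pos: [0.5158, -0.0511, 0.0769]
ee_rot: [-3.141, 0.001, -0.095]
wrist_force: [0.2, 0.8, 0.1]
width: 0.0794
```

```bash
python3 - <<'E'
from h import *
s=wr("w15.png")
im=cv2.resize(cv2.imread("pics/w15.png")[120:320,200:440],None,fx=3,fy=3,interpolation=cv2.INTER_CUBIC)
p=(.517,-.051);z0=.024
circ(im,s,p[0],p[1],[(z0,.026),(z0+.042,.026),(z0+.056,.0235)],(200,120),3)
circ(im,s,.5164,-.0513,[(.024,.045)],(200,120),3)
cv2.imwrite("pics/w15o.png",im)
E
```

```text
t 19.15 tcp [515.8 -51.1  76.9] rpy [-1.7999e+02  6.0000e-02 -5.4500e+00] w 79.4 F [0.2 0.8 0.1] q [-0.21  0.05  1.59 -0.    1.5  -0.11]
```

View pics/w15o.png

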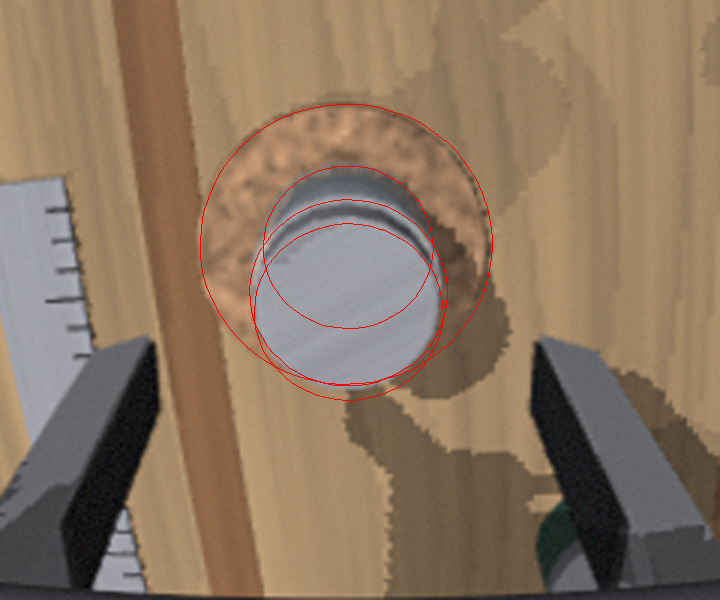

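Emit:
send_rows(rows=[0,0,25,0,0,0,0.9,0,5,25,0,0,1,1,0,20,20,0,0,3,1,-3,35,10,0,0,4,1,-5,45,0,0,0,5,1,-5,48,0,0,0,6,1,-5,48,0,0,0,6,1,-5,45,0,0,0,6,1])

```text
time: 20.2
tool_pos: [0.4932, 0.1965, 0.1571]
ee_rot: [3.141, -0.002, 0.45]
wrist_force: [0.1, -0.2, -0.1]
width: 0.0943
```

Emit:
send_rows(rows=[-5,35,0,0,0,6,1,-5,28,0,0,0,5,1,-3,16,0,0,0,3.5,1,-2,6,0,0,0,2,1,0,0,-15,0,0,0,0.9,0,0,-15,0,0,0,0.8,0,0,-10,0,0,0,0.8,0,0,0,0,0,0,0.8])

```text
time: 21.2
tool_pos: [0.4774, 0.2789, 0.1144]
ee_rot: [-3.141, 0.003, 0.733]
wrist_force: [-0.1, -0.2, 0.3]
width: 0.0755
```

```bash
cat >> h.py <<'E'
def rect(im,s,x,y,yaw,L,W,zs,crop,k,col=(0,255,0)):
    c,sn=np.cos(yaw),np.sin(yaw)
    for z in zs:
        P=[]
        cs=[(-L/2,-W/2),(L/2,-W/2),(L/2,W/2),(-L/2,W/2)]
        for i in range(4):
            for t in np.linspace(0,1,8,endpoint=False):
                a=np.array(cs[i])*(1-t)+np.array(cs[(i+1)%4])*t;P.append((pw(s,[x+c*a[0]-sn*a[1],y+sn*a[0]+c*a[1],z])-[crop[0],crop[1]]+.5)*k)
        cv2.polylines(im,[np.array(P,np.int32)],True,col,1)
E
python3 - <<'E'
from h import *
s=wr("w16.png")
im=cv2.resize(cv2.imread("pics/w16.png")[120:320,190:450],None,fx=3,fy=3,interpolation=cv2.INTER_CUBIC)
rect(im,s,.4778,.2831,2.306,.096,.036,[.056,.076],(190,120),3)
cv2.imwrite("pics/w16o.png",im)
E
```

```text
t 21.20 tcp [477.4 278.9 114.4] rpy [-1.7995e+02  1.7000e-01  4.1990e+01] w 75.5 F [-0.1 -0.2  0.3] q [ 0.43  0.11  1.45 -0.    1.59 -0.31]
```

View pics/w16o.png

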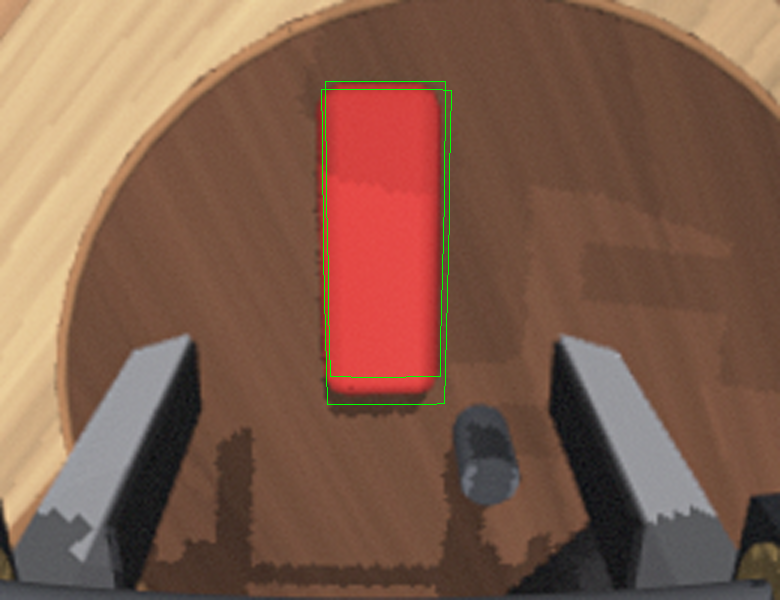

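Emit:
send_rows(rows=[-1,2,0,0,0,0,0.75,-1,2.5,-5,0,0,0,0.75,0,0,-14,0,0,0,0.75,0,0,-16,0,0,0,0.75,0,0,-16,0,0,0,0.75,0,0,-12,0,0,0,0.75,0,0,-6,0,0,0,0.75,0,0,0,0,0,0,0.75])

```text
time: 22.25
tool_pos: [0.4759, 0.2842, 0.0467]
ee_rot: [-3.141, 0.001, 0.734]
wrist_force: [-0.4, -1.0, -0.3]
width: 0.0712
```

```bash
python3 - <<'E'
from h import *
s=wr("w17.png")
im=cv2.resize(cv2.imread("pics/w17.png")[110:310,220:420],None,fx=2,fy=2,interpolation=cv2.INTER_CUBIC)
t=snapshot("scene")["color"][:,:,::-1]
b=cv2.resize(t[160:260,340:440],(400,400),interpolation=cv2.INTER_CUBIC)
cv2.imwrite("pics/c17.png",np.hstack([im,b]))
E
```

```text
t 22.25 tcp [475.9 284.2  46.7] rpy [-1.7998e+02  4.0000e-02  4.2050e+01] w 71.2 F [-0.4 -1.  -0.3] q [ 0.44  0.15  1.54  0.    1.45 -0.3 ]
```

View pics/c17.png

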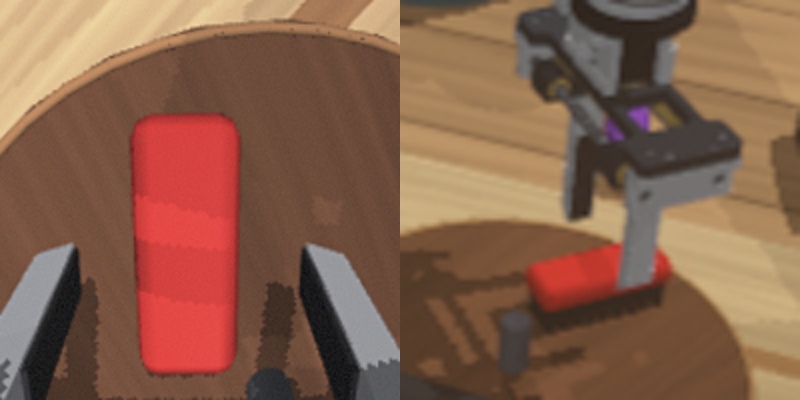

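```bash
python3 - <<'E'
from h import *
s=snapshot("scene")
for z in (.04,.05,.06,.07,.08,.09): print(z,proj(s,[[.507,.312,z],[.4759+.743*.0356,.2842+.669*.0356,z]]).round(1).tolist())
# wrist: left tip inner corner
import pickle
w=pickle.load(open("w.pkl","rb"))
for z in (.045,.055,.065,.075,.085,.095):
  c,sn=np.cos(.734),np.sin(.734);q=[]
  for ty in(-.008,.008):
    x,y=-.0356,ty; P=w["o"]["tool_pos"][:2]+np.array([c*x+sn*y,sn*x-c*y]); q+=list(np.round((pw(w,[*P,z])-[220,110])*2))
  print(z,q)
E
```

```text
0.04 [[396.3, 245.3], [395.2, 243.8]]
0.05 [[396.6, 242.4], [395.6, 241.0]]
0.06 [[397.0, 239.6], [396.0, 238.1]]
0.07 [[397.4, 236.7], [396.4, 235.2]]
0.08 [[397.8, 233.7], [396.7, 232.2]]
0.09 [[398.2, 230.8], [397.1, 229.3]]
0.045 [np.float64(95.0), np.float64(205.0), np.float64(97.0), np.float64(244.0)]
0.055 [np.float64(91.0), np.float64(214.0), np.float64(93.0), np.float64(254.0)]
0.065 [np.float64(87.0), np.float64(223.0), np.float64(89.0), np.float64(265.0)]
0.075 [np.float64(82.0), np.float64(234.0), np.float64(85.0), np.float64(277.0)]
0.085 [np.float64(77.0), np.float64(245.0), np.float64(80.0), np.float64(290.0)]
0.095 [np.float64(71.0), np.float64(258.0), np.float64(75.0), np.float64(304.0)]
```

Emit:
send_rows(rows=[0,0,-6,0,0,0,0.75,0,0,-8,0,0,0,0.75,0,0,-6,0,0,0,0.75,0,0,-3,0,0,0,0.75,0,0,0,0,0,0,0.5,0,0,0,0,0,0,0.3,0,0,0,0,0,0,0.3,0,0,0,0,0,0,0.3])

```text
time: 23.4
tool_pos: [0.4762, 0.2843, 0.0244]
ee_rot: [3.142, -0.0, 0.734]
wrist_force: [-0.4, -0.5, 1.1]
width: 0.0357
```

```bash
python3 - <<'E'
from h import *
s=wr("w18.png")
im=cv2.resize(cv2.imread("pics/w18.png")[110:310,220:420],None,fx=2,fy=2,interpolation=cv2.INTER_CUBIC)
t=snapshot("scene")["color"][:,:,::-1]
b=cv2.resize(t[160:260,340:440],(400,400),interpolation=cv2.INTER_CUBIC)
cv2.imwrite("pics/c18.png",np.hstack([im,b]))
E
```

```text
t 23.40 tcp [476.2 284.3  24.4] rpy [ 1.800e+02 -1.000e-02  4.205e+01] w 35.7 F [-0.4 -0.5  1.1] q [ 0.44  0.17  1.57  0.    1.41 -0.3 ]
```

View pics/c18.png

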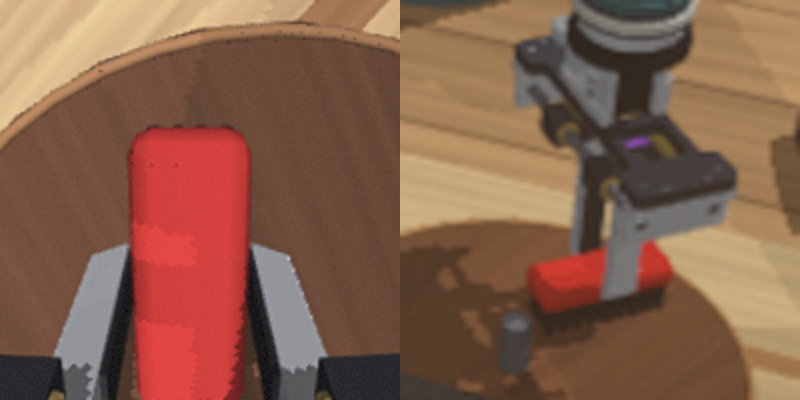

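Emit:
send_rows(rows=[0,0,5,0,0,0,0.28,0,0,15,0,0,0,0.28,0,0,20,0,0,0,0.28,0,0,20,0,0,0,0.28,0,-5,15,0,0,0,0.28,2,-18,5,0,0,-2,0.28,3,-32,0,0,0,-3,0.28,4,-42,0,0,0,-4,0.28])

```text
time: 24.5
tool_pos: [0.4847, 0.1856, 0.1037]
ee_rot: [3.141, 0.001, 0.574]
wrist_force: [0.3, 0.3, -1.3]
width: 0.0358
```

Emit:
send_rows(rows=[4,-48,0,0,0,-5,0.28,4,-50,0,0,0,-5,0.28,4,-50,0,0,0,-5,0.28,4,-50,0,0,0,-5,0.28,4,-50,0,0,0,-5,0.28,4,-48,0,0,0,-5,0.28,3,-35,0,0,0,-3,0.28,2,-20,0,0,0,-0.9,0.28])

```text
time: 25.5
tool_pos: [0.513, -0.166, 0.1036]
ee_rot: [-3.141, 0.001, -0.019]
wrist_force: [-0.3, -0.3, 0.5]
width: 0.0356
```

```bash
python3 - <<'E'
from h import *
s=wr("w19.png")
im=cv2.imread("pics/w19.png")
p=s["o"]["tool_pos"];z0=p[2]+.0136
rect(im,s,p[0],p[1],1.571+s["o"]["ee_rot"][2],.096,.036,[z0+.018,z0+.038],(0,0),1)
cv2.imwrite("pics/w19o.png",im)
E
```

```text
t 25.50 tcp [ 513.  -166.   103.6] rpy [-1.7999e+02  8.0000e-02 -1.0700e+00] w 35.6 F [-0.3 -0.3  0.5] q [-0.42  0.09  1.5  -0.    1.56 -0.4 ]
```

View pics/w19o.png

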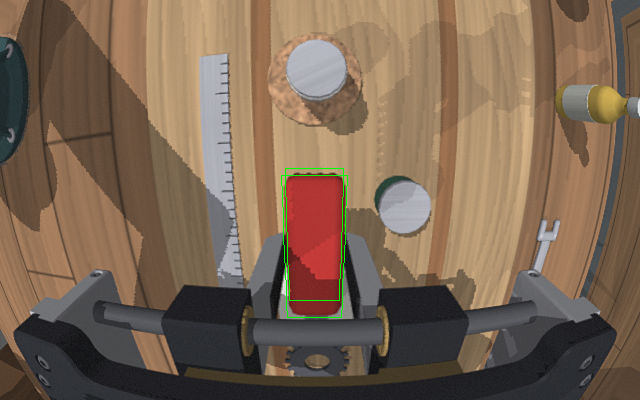

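Emit:
send_rows(rows=[1,-3,-5,0,0,0,0.28,1,-2,-16,0,0,0,0.28,0,0,-20,0,0,0,0.28,0,0,-20,0,0,0,0.28,0,0,-18,0,0,0,0.28,0,0,-10,0,0,0,0.28,0,0,-3,0,0,0,0.28,0,0,0,0,0,0,0.28])

```text
time: 26.55
tool_pos: [0.5165, -0.1688, 0.0125]
ee_rot: [3.141, -0.001, -0.015]
wrist_force: [0.8, 0.0, -0.0]
width: 0.036
```

```bash
python3 - <<'E'
from h import *
s=wr("w20.png")
im=cv2.imread("pics/w20.png")
p=s["o"]["tool_pos"];z0=p[2]+.0136
rect(im,s,p[0],p[1],1.571+s["o"]["ee_rot"][2],.096,.036,[z0+.018,z0+.038],(0,0),1)
circ(im,s,.5164,-.0513,[(.024,.045)],(0,0),1)
cv2.imwrite("pics/w20o.png",im)
P=[wat(s,*p,.02) for p in [(0,0)]]
E
```

```text
t 26.55 tcp [ 516.5 -168.8   12.5] rpy [ 1.7999e+02 -4.0000e-02 -8.4000e-01] w 36.0 F [ 0.8  0.  -0. ] q [-0.42  0.15  1.61  0.    1.38 -0.41]
```

View pics/w20o.png

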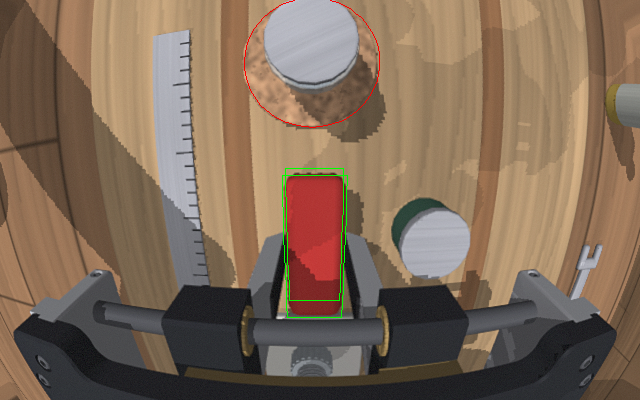

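Emit:
send_rows(rows=[-0.7,-1.5,-1,0,0,0,0.28,-0.7,-1.3,-2,0,0,0,0.28,0,0,-2,0,0,0,0.28,0,0,-1.5,0,0,0,0.28,0,0,-1,0,0,0,0.28,0,0,0,0,0,0,0.28,0,0,0,0,0,0,0.28,0,0,0,0,0,0,0.28])

```text
time: 27.6
tool_pos: [0.5148, -0.1715, 0.0047]
ee_rot: [3.142, -0.0, -0.015]
wrist_force: [1.0, 0.2, -0.3]
width: 0.0357
```

Emit:
send_rows(rows=[0,0,-0.5,0,0,0,0.28,0,0,-0.5,0,0,0,0.28,0,0,0,0,0,0,0.28,0,0,0,0,0,0,0.4,0,0,0,0,0,0,0.55,0,0,0,0,0,0,0.6,0,0,5,0,0,0,0.6,0,0,15,0,0,0,0.6])

```text
time: 28.6
tool_pos: [0.514, -0.1712, 0.0235]
ee_rot: [-3.141, 0.002, -0.015]
wrist_force: [0.1, -0.4, 0.1]
width: 0.0564
```

Emit:
send_rows(rows=[0,0,25,0,0,0,0.6,0,0,30,0,0,0,0.6,0,0,30,0,0,0,0.6,0,0,25,0,0,0,0.7,0,0,10,0,0,0,0.7,0,0,0,0,0,0,0.7,0,0,0,0,0,0,0.7,0,0,0,0,0,0,0.7])

```text
time: 29.6
tool_pos: [0.514, -0.1711, 0.1422]
ee_rot: [-3.141, 0.002, -0.015]
wrist_force: [-0.3, 0.1, -0.1]
width: 0.0658
```

```bash
python3 - <<'E'
from h import *
s=wr("w21.png")
im=cv2.imread("pics/w21.png")
rect(im,s,.5147,-.1713,1.571-.014,.096,.036,[.036,.056],(0,0),1)
rect(im,s,.513,-.2913,-.014,.09,.09,[.026],(0,0),1)
circ(im,s,.5164,-.0513,[(.024,.045)],(0,0),1)
cv2.imwrite("pics/w21o.png",im)
E
```

```text
t 29.60 tcp [ 514.  -171.1  142.2] rpy [-1.7994e+02  1.4000e-01 -8.5000e-01] w 65.8 F [-0.3  0.1 -0.1] q [-0.43  0.08  1.43  0.    1.64 -0.41]
```

View pics/w21o.png

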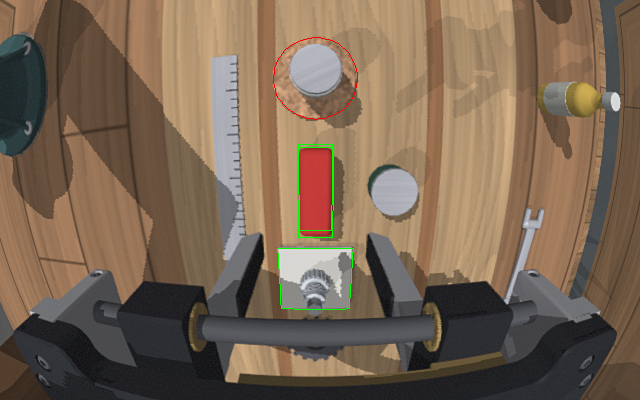

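Emit:
send_rows(rows=[6,20,0,0,0,-0.3,0.7,12,40,0,0,0,-0.3,0.8,15,50,0,0,0,-0.3,0.8,15,50,0,0,0,-0.3,0.8,15,50,0,0,0,-0.3,0.8,15,50,0,0,0,-0.3,0.8,15,50,0,0,0,0,0.8,12,40,0,0,0,0,0.8])

```text
time: 30.65
tool_pos: [0.6197, 0.1806, 0.1428]
ee_rot: [3.141, 0.001, -0.045]
wrist_force: [1.0, -0.9, 0.8]
width: 0.0749
```

Emit:
send_rows(rows=[7,22,0,0,0,0,0.8,3,10,-5,0,0,0,0.8,0,0,-20,0,0,0,0.8,0,0,-25,0,0,0,0.8,0,0,-20,0,0,0,0.8,0,0,-10,0,0,0,0.8,0,0,0,0,0,0,0.8,0,0,0,0,0,0,0.8])

```text
time: 31.65
tool_pos: [0.6305, 0.2106, 0.0649]
ee_rot: [-3.141, -0.002, -0.046]
wrist_force: [0.0, 1.0, -0.7]
width: 0.0748
```

```bash
python3 - <<'E'
from h import *
import pickle
w=pickle.load(open("w.pkl","rb"));print("tin",wat(w,395,191,.053))
s=wr("w22.png")
im=cv2.resize(cv2.imread("pics/w22.png")[110:310,190:450],None,fx=3,fy=3,interpolation=cv2.INTER_CUBIC)
rect(im,s,.629,.2135,1.525,.1,.033,[.053],(190,110),3)
cv2.imwrite("pics/w22o.png",im)
E
```

```text
tin [ 598.7 -170.3   53. ]
t 31.65 tcp [630.5 210.6  64.9] rpy [-1.7997e+02 -1.2000e-01 -2.6600e+00] w 74.8 F [ 0.   1.  -0.7] q [ 0.24  0.38  1.22 -0.    1.54  0.28]
```

View pics/w22o.png

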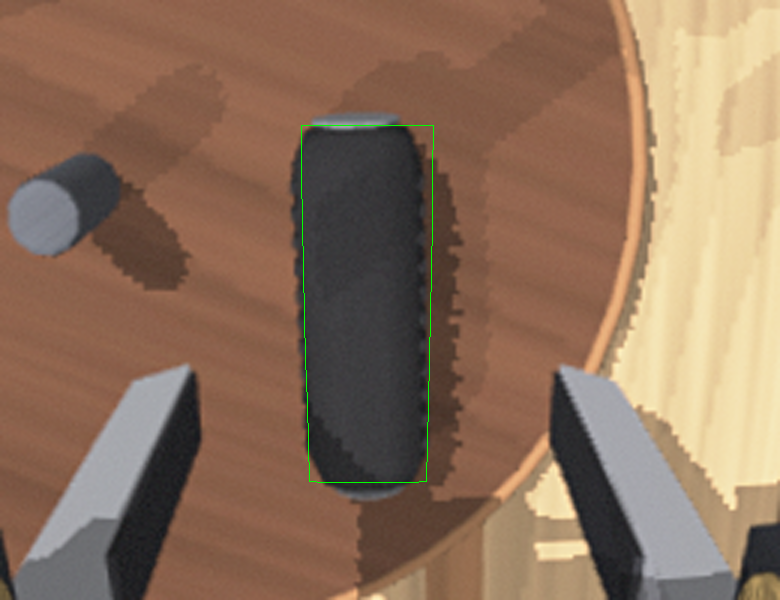

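Emit:
send_rows(rows=[-2,1,-5,0,0,0.7,0.75,-1,1,-12,0,0,0.7,0.75,0,0,-16,0,0,0,0.75,0,0,-12,0,0,0,0.75,0,0,-6,0,0,0,0.75,0,0,-4,0,0,0,0.75,0,0,0,0,0,0,0.75,0,0,0,0,0,0,0.75])

```text
time: 32.7
tool_pos: [0.6272, 0.2126, 0.0094]
ee_rot: [-3.141, -0.001, -0.022]
wrist_force: [-0.3, 0.5, 0.2]
width: 0.0705
```

```bash
python3 - <<'E'
from h import *
s=wr("w23.png")
im=cv2.resize(cv2.imread("pics/w23.png")[110:310,220:420],None,fx=2,fy=2,interpolation=cv2.INTER_CUBIC)
t=snapshot("scene")["color"][:,:,::-1]
b=cv2.resize(t[200:300,310:410],(400,400),interpolation=cv2.INTER_CUBIC)
cv2.imwrite("pics/c23.png",np.hstack([im,b]))
E
```

```text
t 32.70 tcp [627.2 212.6   9.4] rpy [-1.7998e+02 -7.0000e-02 -1.2500e+00] w 70.5 F [-0.3  0.5  0.2] q [ 0.24  0.41  1.3  -0.    1.44  0.26]
```

View pics/c23.png

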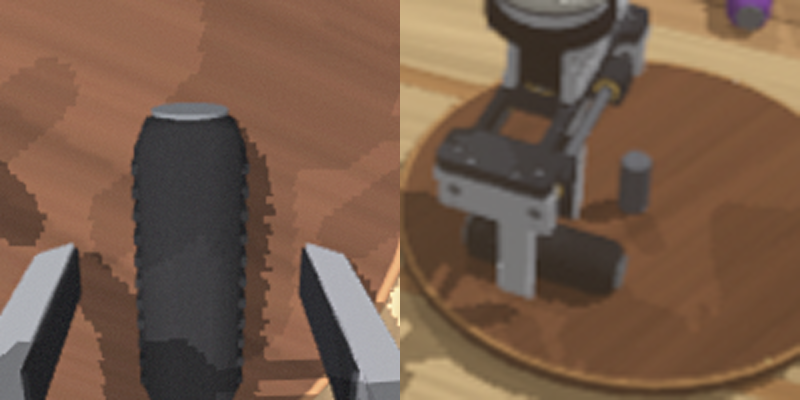

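Emit:
send_rows(rows=[0,0,0,0,0,0,0.6,0,0,0,0,0,0,0.4,0,0,0,0,0,0,0.25,0,0,0,0,0,0,0.25,0,0,0,0,0,0,0.25,0,0,0,0,0,0,0.25,0,0,0,0,0,0,0.25,0,0,0,0,0,0,0.25])

```text
time: 33.8
tool_pos: [0.6268, 0.2125, 0.0087]
ee_rot: [3.142, -0.0, -0.022]
wrist_force: [0.5, -0.3, 0.3]
width: 0.0316
```

Emit:
send_rows(rows=[0,0,4,0,0,0,0.25,0,0,12,0,0,0,0.25,0,0,18,0,0,0,0.25,0,0,20,0,0,0,0.25,0,0,18,0,0,0,0.25,0,0,10,0,0,0,0.25,0,0,3,0,0,0,0.25,0,0,0,0,0,0,0.25])

```text
time: 34.8
tool_pos: [0.6265, 0.2124, 0.0933]
ee_rot: [3.141, 0.001, -0.022]
wrist_force: [-0.2, 0.0, -0.9]
width: 0.0317
```

```bash
python3 - <<'E'
from h import *
s=wr("w24.png")
im=cv2.resize(cv2.imread("pics/w24.png")[110:310,220:420],None,fx=2,fy=2,interpolation=cv2.INTER_CUBIC)
p=s["o"]["tool_pos"];rect(im,s,p[0],p[1],1.571+s["o"]["ee_rot"][2],.1,.033,[p[2]+.0286+.015],(220,110),2)
t=snapshot("scene")["color"][:,:,::-1]
b=cv2.resize(t[180:280,300:400],(400,400),interpolation=cv2.INTER_CUBIC)
cv2.imwrite("pics/c24.png",np.hstack([im,b]))
E
```

```text
t 34.80 tcp [626.5 212.4  93.3] rpy [ 1.7999e+02  4.0000e-02 -1.2500e+00] w 31.7 F [-0.2  0.  -0.9] q [ 0.24  0.36  1.19 -0.    1.59  0.26]
```

View pics/c24.png

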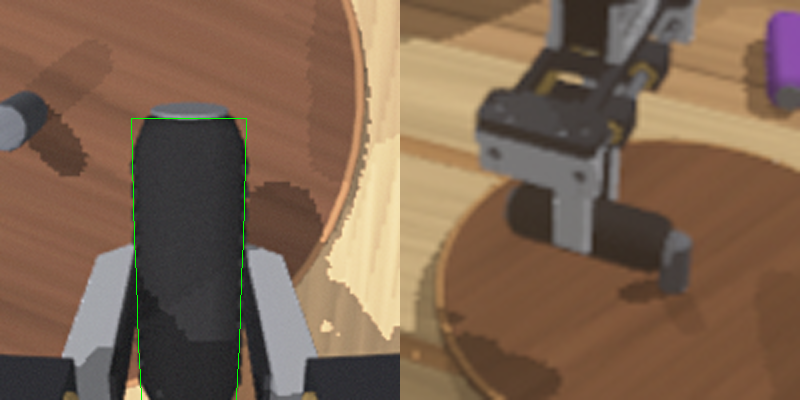

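```bash
python3 - <<'E'
from h import *
s=snapshot("scene")
im=s["color"][:,:,::-1]
cv2.imwrite("pics/b.png",cv2.resize(im[150:270,300:400],None,fx=5,fy=5,interpolation=cv2.INTER_CUBIC))
for z in(.08,.09,.1,.11,.12): print(z,proj(s,[[.715,.2126+.0375,z],[.715,.2126-.0375,z]]).round(1).tolist())
print("now")
for z in(.16,.17,.18,.19,.2): print(z,((proj(s,[[.7145,.2124+.0375,z],[.7145,.2124-.0375,z],[.539,.2124+.0375,z],])-[300,150])*5).round(0).tolist())
E
```

```text
0.08 [[347.6, 282.0], [317.3, 272.9]]
0.09 [[347.7, 279.0], [317.3, 269.9]]
0.1 [[347.9, 275.9], [317.3, 266.8]]
0.11 [[348.1, 272.7], [317.3, 263.7]]
0.12 [[348.2, 269.6], [317.3, 260.5]]
now
0.16 [[244.0, 532.0], [86.0, 487.0], [365.0, 303.0]]
0.17 [[245.0, 515.0], [86.0, 470.0], [366.0, 287.0]]
0.18 [[246.0, 498.0], [86.0, 454.0], [367.0, 271.0]]
0.19 [[247.0, 481.0], [86.0, 437.0], [369.0, 254.0]]
0.2 [[248.0, 463.0], [86.0, 419.0], [370.0, 237.0]]
```

View pics/b.png

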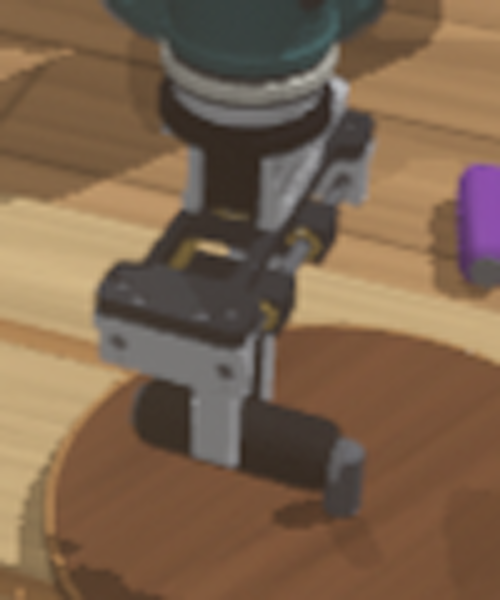

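Emit:
send_rows(rows=[-2,-18,0,0,0,0.3,0.25,-3,-35,0,0,0,0,0.25,-4,-45,0,0,0,0,0.25,-5,-50,0,0,0,0,0.25,-4,-48,0,0,0,0,0.25,-4,-40,0,0,0,0,0.25,-2,-22,0,0,0,0,0.25,-1,-7,0,0,0,0,0.25])

```text
time: 35.95
tool_pos: [0.6014, -0.0537, 0.0936]
ee_rot: [-3.141, 0.0, -0.018]
wrist_force: [-1.1, -0.6, -0.1]
width: 0.0316
```

Emit:
send_rows(rows=[0,0,-6,0,0,0,0.25,0,0,-18,0,0,0,0.25,0,0,-20,0,0,0,0.25,0,0,-20,0,0,0,0.25,0,0,-18,0,0,0,0.25,0,0,-9,0,0,0,0.25,0,0,-3,0,0,0,0.25,0,0,0,0,0,0,0.25])

```text
time: 36.95
tool_pos: [0.6022, -0.0525, 0.0001]
ee_rot: [3.141, -0.001, -0.017]
wrist_force: [-0.2, -0.8, -0.3]
width: 0.0319
```

```bash
python3 - <<'E'
from h import *
s=wr("w25.png")
im=cv2.imread("pics/w25.png")
p=s["o"]["tool_pos"];rect(im,s,p[0],p[1],1.571+s["o"]["ee_rot"][2],.1,.033,[p[2]+.0293+.015],(0,0),1)
cv2.imwrite("pics/w25o.png",im)
t=save("top","t25.png",(300,110,470,220),4.6)
E
```

```text
t 36.95 tcp [ 6.022e+02 -5.250e+01  1.000e-01] rpy [ 1.7999e+02 -5.0000e-02 -9.5000e-01] w 31.9 F [-0.2 -0.8 -0.3] q [-0.18  0.29  1.47 -0.    1.38 -0.16]
```

View pics/w25o.png

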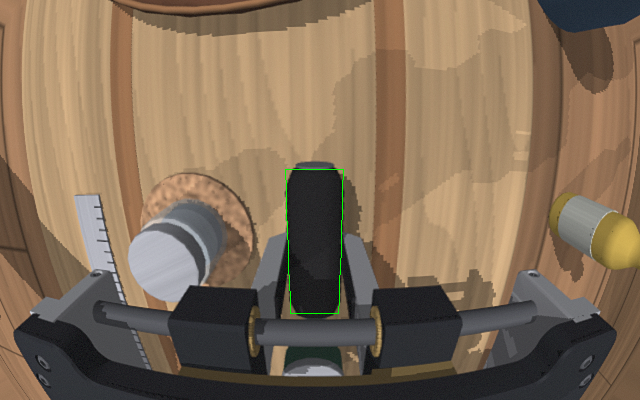

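Emit:
send_rows(rows=[-1,0,-3,0,0,0,0.25,0,0,-4,0,0,0,0.25,0,0,-2,0,0,0,0.25,0,0,-1.5,0,0,0,0.25,0,0,-1,0,0,0,0.25,0,0,0,0,0,0,0.25,0,0,0,0,0,0,0.25,0,0,0,0,0,0,0.25])

```text
time: 38.05
tool_pos: [0.6008, -0.0525, -0.0113]
ee_rot: [3.142, -0.0, -0.017]
wrist_force: [-2.7, -0.1, 4.2]
width: 0.0318
```

Contact with the board (about 4 N). Releasing with a limited opening, then raising.

Emit:
send_rows(rows=[0,0,0,0,0,0,0.4,0,0,0,0,0,0,0.5,0,0,0,0,0,0,0.58,0,0,0,0,0,0,0.58,0,0,5,0,0,0,0.58,0,0,15,0,0,0,0.58,0,0,25,0,0,0,0.58,0,0,30,0,0,0,0.58])

```text
time: 39.05
tool_pos: [0.6007, -0.0525, 0.0647]
ee_rot: [3.142, -0.0, -0.017]
wrist_force: [0.6, 0.2, 1.0]
width: 0.0546
```

Emit:
send_rows(rows=[0,0,30,0,0,0,0.58,0,0,30,0,0,0,0.58,0,0,30,0,0,0,0.58,0,-5,20,0,0,0,0.58,0,-30,0,0,0,0,0.58,0,-45,0,0,0,0,0.58,0,-40,0,0,0,0,0.58,0,-10,0,0,0,0,0.58])

```text
time: 40.05
tool_pos: [0.6006, -0.1848, 0.1743]
ee_rot: [3.141, -0.001, -0.02]
wrist_force: [-0.7, -0.1, 0.1]
width: 0.0545
```

```bash
python3 - <<'E'
from h import *
s=wr("w26.png")
im=cv2.imread("pics/w26.png")
rect(im,s,.6008,-.0525,1.571-.015,.1,.033,[.033],(0,0),1)
rect(im,s,.5147,-.1713,1.571-.015,.096,.036,[.056],(0,0),1)
circ(im,s,.5164,-.0513,[(.024,.045),(.08,.0235)],(0,0),1)
circ(im,s,.5997,-.1725,[(.053,.026)],(0,0),1)
cv2.imwrite("pics/w26o.png",im)
save("scene","s26.png",(120,140,360,280),3.2)
E
```

```text
t 40.05 tcp [ 600.6 -184.8  174.3] rpy [ 1.7996e+02 -7.0000e-02 -1.1200e+00] w 54.5 F [-0.7 -0.1  0.1] q [-0.39  0.26  1.16 -0.    1.72 -0.37]
```

View pics/w26o.png

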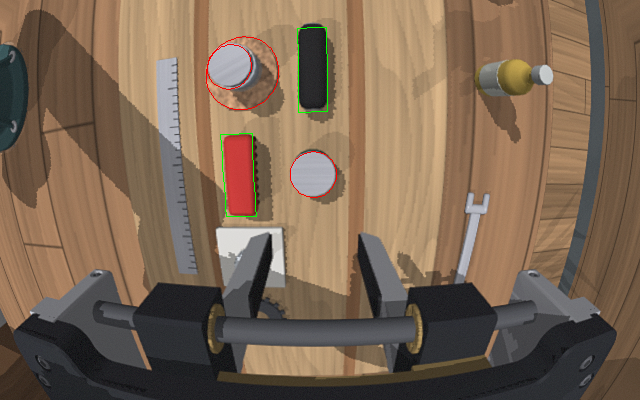

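View pics/s26.png

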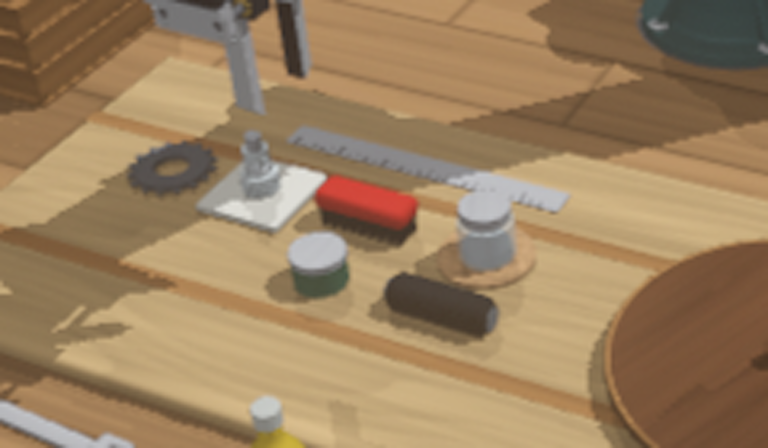

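Everything is standing where it should. I'll pull the arm back from the photo area and do one top-view check.

Emit:
send_rows(rows=[-20,30,5,0,0,0,0.6,-40,40,0,0,0,0,0.6,-45,45,0,0,0,0,0.6,-45,50,0,0,0,0,0.6,-45,50,0,0,0,0,0.6,-45,50,0,0,0,0,0.6,-30,45,0,0,0,0,0.6,0,20,0,0,0,0,0.6])

```text
time: 41.15
tool_pos: [0.3387, 0.139, 0.1794]
ee_rot: [-3.14, -0.003, -0.011]
wrist_force: [0.4, -0.6, -0.2]
width: 0.056
```

```bash
python3 - <<'E'
from h import *
st()
s=save("top","t27.png",(320,120,460,225),5.4)
im=cv2.imread("pics/t27.png")
y=-.015;c,sn=np.cos(y),np.sin(y);off=np.array([-.003,-.001])
B=np.array([.5147,-.1713])+off
F=lambda x,yy:B+np.array([c*x-sn*yy,sn*x+c*yy])
def dr(P,z,col=(0,0,255)): 
    q=proj(s,[[*p,z] for p in P]); cv2.polylines(im,[((q-[320,120]+.5)*5.4).astype(np.int32)],True,col,1)
C=lambda x,yy,r:[F(x+r*np.cos(a),yy+r*np.sin(a)) for a in np.linspace(0,6.28,50)]
Rc=lambda x,yy,lx,ly:[F(x+a*lx/2,yy+b*ly/2) for a,b in((-1,-1),(1,-1),(1,1),(-1,1))]
dr(C(0,120,.045*1),.024) if 0 else None
dr(C(0,.12,.045),.024);dr(C(0,.12,.0235),.080);dr(Rc(0,-.12,.09,.09),.026);dr(C(0,-.12,.018),.048);dr(Rc(0,0,.036,.096),.052);dr(Rc(.085,.12,.033,.1),.033);dr(C(.085,0,.026),.053);dr(Rc(-.1,0,.03,.3),.02)
cv2.imwrite("pics/t27o.png",im)
E
```

```text
t 41.15 tcp [338.7 139.  179.4] rpy [-1.7989e+02 -1.6000e-01 -6.3000e-01] w 56.0 F [ 0.4 -0.6 -0.2] q [ 0.23 -0.34  1.73  0.    1.75  0.24]
```

View pics/t27o.png

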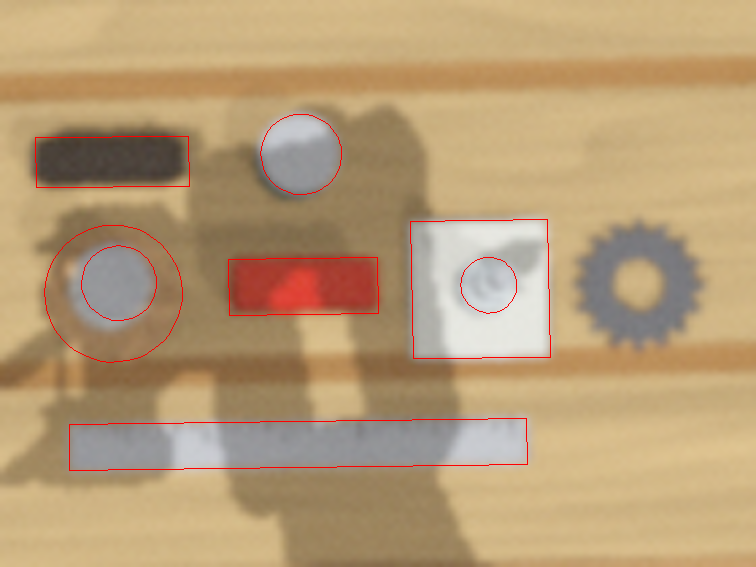

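```bash
python3 - <<'E'
from bench import *
print(close_job())
E
```

```text
the job is handed in; nothing more can be done
None
```

The job is done and handed in at about 41 s of the 128 s allowed. I moved the four things in the order you asked:

- **Puller:** standing upright in the middle of the tile.
- **Jar:** standing upright in the middle of the coaster.
- **Brush:** bristles down, halfway between tile and coaster and lengthways along that line.
- **Grip:** I moved the smaller black one from the turntable. It lies straight behind the jar, level with the tin, parallel to the ruler and same face up.

**Last checks:** with the arm pulled back, the outlines of the intended layout over the top picture matched all four things to about 2 mm. The tin and sprocket looked unmoved, and the gripper was touching nothing. The forces reported after each move never went above about 6 N.

**What disagreed:**
- The real fingertips sit about 37 mm higher than the reported tool point. The puller was therefore held by its neck and the jar by its lid. I allowed for this with the brush and grip.
- The jar leaned a degree or two in the fingers while being carried, and straightened when it touched the coaster.
- The top camera read about 3 mm off from the wrist camera. I placed things by the wrist camera and moved the layout outlines to match the top camera, so that last check shows how the things sit relative to each other and to the ruler, not their absolute positions.

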